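# Restock the counter display case with the bifold top door

### The arm

A 6-joint arm with a two-finger parallel gripper is mounted at the origin on the work surface. World frame = base frame: x ahead of the robot, y to its left, z up, the work surface at z = 0. Lengths are in m, angles in rad, forces in N, time in s.
With the tool pointing down it reaches from about 0.375 to 0.975 m from the base axis. Payload 3.8 kg.
Tool frame: the origin (TCP) lies where the fingers leave the gripper's body, on its centre line; the fingertips stand 73 mm ahead of it and the grasp point (between the pads) lies 54 mm ahead of it (nose_length is the distance from the TCP to the fingertips, in m); z points along the fingers, y is the line along which they close (so a half turn about z gives the same grasp; the last joint's range is limited). The gripper opens to 85 mm and grips with 20 to 120 N. Pads are 22 mm wide; open, the fingers measure 114 mm over their backs; the gripper's body (76 mm by 85 mm) begins 54 mm behind the grasp point. The pads swing forward as they close: fully open they stand 13 mm farther back than shut.
Start: joints at [1.224, 0.264, 1.604, -0, 1.274, -0.037], TCP at [0.206, 0.643, 0.304] pointing down, gripper open.
Joint ranges: [-2.63, 2.63], [-0.94, 2.18], [0.31, 2.57], [-1.31, 4.45], [0, 2.66], [-2.55, 2.55]. Speed limits (rad/s): [2.57, 2.57, 3.14, 3.14, 3.14, 3.14].

### API

Orientations are given as a rotation vector (axis times angle).
In Python, from workcell import read_state, read_camera, calibration, finish_job, look_for, cut_out, tip_of, nose_length gives the robot as it stands.
- The arm moves only by the tool step_arm, never from a script. Its argument "targets" is a list of rows, each a list of 3 entries, a list of its own where there are three numbers: the turn, a rotation vector about the tool's x, y, z in rad, then the shift along the tool's x, y, z in mm, then the finger opening in mm, from 0 to 85.4. In form: [[[ax, ay, az], [x, y, z], grip], ...]. A call has 1 to 5 rows; each row shifts and turns the commanded pose from where the row before left it, along the tool's axes as they then stand; what a row does not reach is not made up. A row lasts 1/12 s, in which the tool goes at most 41.7 mm and 7.16 degrees, less where a joint would pass 70% of its speed; a pose out of reach is approached as far as the arm can. A call with a gripper value outside its range is refused whole. The fingers move at their own pace and stop on an object; "grip_force" is the grip in N (left out, the last holds). Time passes only in rows, so rows that do not move let the fingers close. It gives the time, the measured TCP pose, the force, the opening and the grip force at its end, in the units of the state.
- read_state(): the state, without advancing time (a new reading comes with each control period).
- read_camera(name): name is "scene" or "top" or "wrist"; returns the picture (480x640x3 uint8, red, green, blue); there is no depth.
- calibration(name): a dict with "camera_matrix" (3x3 intrinsics, pixels), "dist_coeffs" ([k1, k2, p1, p2, k3] as OpenCV has them; the pictures are not rectified), "R" (3x3) and "t" (3): a world point X has camera coordinates R X + t. Camera axes: x right, y down, z forward; pixel columns grow to the right and rows downward; lengths in m; the calibration is good to about 2 mm. A picture is of the moment at which its call begins: read the wrist's pose just before it. calibration takes no time and is no camera call; for the wrist camera it gives the pose at the moment of the call.
- finish_job(): hands the job in; it is judged then, once.
Trained networks look in the newest picture that a camera, given by its name, has taken for a name from the list of things; names that differ only in an ending like _2 or _b are one class to them, and where a whole thing is asked for, a point or a joint stands for the part that bears it (a point fixed in the world has none). Each returns a list of dicts, best first, with "score" (0 to 1); they miss things now and then, are a little off and sometimes report something else, mostly with a low value. They report only what shows in the picture. A call takes as long as a camera call. They do not tell look-alikes from the thing itself.
- look_for(camera, query): "extent" ([left, top, right, bottom] in pixels, round what is visible of it).
- cut_out(camera, query): "region" (480x640 bool, what is visible of it) and "extent" ([left, top, right, bottom] in pixels, round what is visible of it).
- tip_of(camera, query): "at" ([row, column] in pixels: a listed point, or the origin of a listed thing).
The state is a dict: "time": time; "q": joint angles; "joint_vel": joint speeds; "joint_torque": joint torques, N m; "tool_pos": TCP position; "tcp_rot": TCP orientation; "wrist_force": force on the tool from outside, world axes, zero at the start; "torque": the same for the moment, N m; "width": opening from 0.0 (shut) to 1.0 (fully open); "grip_force": force on a finger pad.
Only numpy, scipy, OpenCV 4.12 (cv2) and the standard library are available. Lean on these libraries where they do the work, as an engineer would, in place of code of your own. Each camera call takes 0.05 s, during which the arm holds its last target. There are 200 camera calls.

### The job

Pull the case's bifold door by its black handle until it is folded fully open, pinch the two orange tabs to unclip the empty white sampler insert, and lay it right way up inside the blue returns tray. Then stand every loose honey jar with a yellow lid upright on the floor of the case, and finally unfold the door until it is fully closed, leaving the other things on the counter where they are.

Things in the scene. Friction and masses are not known exactly. Their poses are not given: they have to be found in the camera images.
- case: Low display case fixed to the counter: red ends, green glass long sides, white floor. Outside 242 mm (its x) by 300 mm (its y), walls 6 mm thick, wall tops 110 mm up. Origin: centre of its underside, on the counter; z up; small yaw. Inner floor 24 mm up, inside 230 by 288 mm, with a clip slot 58 mm (x) by 28 mm (y) centred at x 0, y -45 mm. The door covers its top.
- door (a joint): Fold angle q of the bifold door, rad: 0 closed (panels flat and in line on the case), 1.4 fully folded at the case's +y end. Two clear panels in aluminium frames, each 242 mm (case x) by 150 mm (case y), 8 mm thick. Stiff hinges: 3 to 9 N at the handle; the door stays where it is left. It may start slightly ajar. First lift the handle, then lead it up and towards +y.
- door_hinge (a point): Fixed hinge line of the first panel (along case x), at the case's +y end: case (0, 150, 112) mm, axes as the case. At fold angle q the first panel is raised by q about it, and the second panel slopes down by q from the middle hinge towards case -y, its free edge running in tracks on the wall tops, always 112 mm up.
- door_mid (a point): Middle hinge between the two panels, along case x, in the plane of their undersides: case y = 150 - 150 cos q, z = 112 + 150 sin q (mm). Axes as the second panel: y along it towards this hinge, z out of its upper face.
- door_handle (a point): Middle of the black handle bar on the second panel's upper face: round, 12 mm thick, 100 mm long along case x, on a post at each end; axis 40 mm above that face (48 mm from the hinge plane), 30 mm from the middle hinge. In the case: x = 0, y = 150 - 180 cos q - 48 sin q, z = 112 + 120 sin q + 48 cos q (mm), q the fold angle. The bar turns with the panel and can turn between fingers.
- insert_grip (a point): Empty sampler insert, 160 g: white tray 110 mm (its x) by 150 mm (its y), 18 mm high, with a grey block and two upright orange tabs in the middle. This point is midway between the tabs, 50 mm above the tray's underside; axes as the insert, z up. It starts snapped in the case, underside on the case floor, turned as the case, and is freed by lifting straight up with the tabs pinched.
- tab_face (a point): Outer face of the orange tab on the insert's +x side, 50 mm above the tray's underside; its twin faces it at -x. 20 mm wide (y), 6 mm thick, tops 66 mm above the underside, 50 mm over both at rest. Sprung apart (1 to 4 N each); each moves 8 mm in to a stop (36 mm over both). Barbs 10.5 mm below the underside hold under the slot until both are fully pinched; then the insert is carried by the tabs.
- returns_in (a point): Centre of the inner floor (5 mm above the counter) of the blue returns tray, fixed to the counter: outside 200 mm (its x) by 240 mm (its y), walls 5 mm thick and 45 mm high; axes as the tray, small yaw. The insert laid in it stands on its barbs, perhaps slightly tilted.
- jar1_center (a point): Honey jar, amber with a paper band and yellow lid, 58 mm in diameter and 70 mm high, 180 to 370 g, standing on the counter; its centre, half-way up. Absent (None) in some starts.
- jar2_center (a point): Honey jar, amber with a paper band and yellow lid, 58 mm in diameter and 70 mm high, 180 to 370 g, standing on the counter; its centre, half-way up. Absent (None) in some starts.
- jar3_center (a point): Honey jar, amber with a paper band and yellow lid, 58 mm in diameter and 70 mm high, 180 to 370 g, standing on the counter; its centre, half-way up. Absent (None) in some starts.
- jar4_center (a point): Honey jar, amber with a paper band and yellow lid, 58 mm in diameter and 70 mm high, 180 to 370 g, standing on the counter; its centre, half-way up. Absent (None) in some starts.
- scoop: Spoon 200 mm long with a wooden handle, lying. Leave alone. Origin at the centre of its underside.
- gift_box: Red gift box 60 by 140 mm, 110 mm high. Leave alone. Origin at the centre of its underside.
- tea_tin: Green and yellow tea tin 68 mm in diameter, 110 mm high. Leave alone. Origin at the centre of its underside.
- sauce: Sauce bottle 60 mm in diameter, 200 mm high. Leave alone. Origin at the centre of its underside.
- bowl: Blue bowl 84 mm in diameter, 45 mm high. Leave alone. Origin at the centre of its underside.
There are look-alikes about, which are no part of the job. What is shaped like the part that bears jar2_center but brown is not meant. What is shaped like the part that bears jar3_center but green is not meant.

How it is judged:
On the way, in this order (a step that is already met when the one before it is completed fails the run):
1. the door is folded open (more than 1.2 rad) (value of joint door above 1.2 rad), for 0.2 s.
2. the insert lies right way up in the returns tray (horizontal distance between insert_grip and returns_in below 0.065 m and height (world z) of insert_grip below 0.085 m and angle between insert_grip's own z axis and vertical below 0.3 rad), for 0.2 s.
3. every jar stands upright on the floor of the case, with the door still open (x of jar1_center in the frame of case between -0.095 and 0.095 m and y of jar1_center in the frame of case between -0.125 and 0.125 m and z of jar1_center in the frame of case between 0.049 and 0.069 m and angle between each of jar1_center, jar2_center, jar3_center, jar4_center's own z axis and vertical below 0.15 rad and x of jar2_center in the frame of case between -0.095 and 0.095 m and y of jar2_center in the frame of case between -0.125 and 0.125 m and z of jar2_center in the frame of case between 0.049 and 0.069 m and x of jar3_center in the frame of case between -0.095 and 0.095 m and y of jar3_center in the frame of case between -0.125 and 0.125 m and z of jar3_center in the frame of case between 0.049 and 0.069 m and x of jar4_center in the frame of case between -0.095 and 0.095 m and y of jar4_center in the frame of case between -0.125 and 0.125 m and z of jar4_center in the frame of case between 0.049 and 0.069 m and value of joint door above 0.9 rad), for 0.2 s.
At the end, for the whole second after the job is handed in: Door below 0.06 rad; insert within 65 mm of the returns tray's middle, tilt below 0.3 rad, grip point below 85 mm; each jar present within 95 mm (x) and 125 mm (y) of the case's middle, centre 49 to 69 mm up, tilt below 0.15 rad; insert at rest (all of step 2 and value of joint door below 0.06 rad and x of jar1_center in the frame of case between -0.095 and 0.095 m and y of jar1_center in the frame of case between -0.125 and 0.125 m and z of jar1_center in the frame of case between 0.049 and 0.069 m and angle between each of jar1_center, jar2_center, jar3_center, jar4_center's own z axis and vertical below 0.15 rad and x of jar2_center in the frame of case between -0.095 and 0.095 m and y of jar2_center in the frame of case between -0.125 and 0.125 m and z of jar2_center in the frame of case between 0.049 and 0.069 m and x of jar3_center in the frame of case between -0.095 and 0.095 m and y of jar3_center in the frame of case between -0.125 and 0.125 m and z of jar3_center in the frame of case between 0.049 and 0.069 m and x of jar4_center in the frame of case between -0.095 and 0.095 m and y of jar4_center in the frame of case between -0.125 and 0.125 m and z of jar4_center in the frame of case between 0.049 and 0.069 m and linear speed of insert below 0.03 m/s); the robot touches nothing.
It fails at once if one of the other things on the counter is shifted by more than 3 cm (distance of any of scoop, gift_box, tea_tin, sauce, bowl from where it was at the start of the episode above 0.03 m).
Of jar1, jar2, jar3, jar4 only 2 to 4 are there at a start; the rules pass over those that are not, and their reading is None.
At some moment in a run one of jar1, jar2, jar3, jar4 may be knocked a few centimetres aside while the robot is not near it.
It also fails if it takes over 210 s, if anything falls off the work surface, if the arm or the gripper's body presses on something with over 40 N, if the wrist force passes 120 N, or if a joint passes its speed limit or range.

## Working session

There is one attempt and no reset: what is moved stays moved. The work goes in short steps, Python scripts to look and compute and a tool call to move; the robot and the scene stay as the last step left them, time stands still between calls to the robot, and variables do not carry over. Pictures are saved under pics/ and viewed, at most 14 in all, crops included, and the job is handed in when it is done.

Besides the shell and the picture viewer there is one more tool, called after "Call:" as name([rows], argument=value, ...), one row to a line, values as JSON. step_arm: Moves the arm, as the interface text tells. Its arguments: {"type":"object","properties":{"targets":{"type":"array","items":{"type":"array"}},"grip_force":{"type":"number"}},"required":["targets"]}

```bash
ls; mkdir -p pics; cat > h.py <<'E'
import numpy as np, cv2
from workcell import *
from scipy.spatial.transform import Rotation as Rn
def snap(c,fn=None):
    im=read_camera(c)
    if fn: cv2.imwrite('pics/'+fn,im[:,:,::-1])
    return im
def ray(c,rc,cal=None):
    k=cal or calibration(c); K=np.array(k['camera_matrix']);R=np.array(k['R']);t=np.array(k['t'])
    p=cv2.undistortPoints(np.array([[[rc[1],rc[0]]]],float),K,np.array(k['dist_coeffs']))[0,0]
    d=R.T@np.array([p[0],p[1],1.]); return -R.T@t, d/np.linalg.norm(d)
def atz(c,rc,z,cal=None):
    o,d=ray(c,rc,cal); return o+d*(z-o[2])/d[2]
def tri(rs):
    A=0;b=0
    for o,d in rs:
        P=np.eye(3)-np.outer(d,d); A=A+P; b=b+P@o
    X=np.linalg.solve(A,b); return X,[np.linalg.norm((np.eye(3)-np.outer(d,d))@(X-o)) for o,d in rs]
def proj(c,X,cal=None):
    k=cal or calibration(c); R=np.array(k['R'])
    p=cv2.projectPoints(np.array(X,float).reshape(-1,3),cv2.Rodrigues(R)[0],np.array(k['t'],float),np.array(k['camera_matrix']),np.array(k['dist_coeffs']))[0].reshape(-1,2)
    return p[:,::-1]
E
python3 - <<'E'
from h import *
s=read_state(); print({k:np.round(v,3) for k,v in s.items()}, nose_length)
for c in ['scene','top']:
    snap(c,c+'0.png')
    k=calibration(c); print(c,np.round(-np.array(k['R']).T@k['t'],3),np.array(k['camera_matrix'])[0,0])
    for q in ['door_handle','door_mid','door_hinge','case','returns_in','jar1_center','insert_grip','gift_box','tea_tin','sauce','bowl','scoop','tab_face']:
        print(q,[(np.round(r['at']).tolist(),round(r['score'],2)) for r in tip_of(c,q)][:6])
E
```

```text
pics
{'time': np.float64(0.0), 'q': array([ 1.224,  0.265,  1.605,  0.   ,  1.274, -0.037]), 'joint_vel': array([-0.001, -0.001, -0.   ,  0.   ,  0.002, -0.002]), 'joint_torque': array([-1.0000e-03, -5.1512e+01, -3.6731e+01, -0.0000e+00,  1.3000e-02,
       -0.0000e+00]), 'tool_pos': array([0.206, 0.642, 0.303]), 'tcp_rot': array([-4.850e-01, -3.104e+00,  3.000e-03]), 'wrist_force': array([-0.293,  0.999, -0.373]), 'torque': array([-0.026, -0.036,  0.013]), 'grip_force': np.float64(0.0), 'width': np.float64(0.999)} 0.0726
scene [1.354 0.644 0.863] 578.3762326319081
door_handle [([245.0, 437.0], 0.87)]
door_mid [([272.0, 450.0], 0.91)]
door_hinge [([304.0, 517.0], 0.56), ([270.0, 447.0], 0.16)]
case [([316.0, 446.0], 0.98)]
returns_in [([225.0, 220.0], 0.83)]
jar1_center [([249.0, 437.0], 0.46)]
insert_grip []
gift_box [([313.0, 220.0], 0.87)]
tea_tin [([333.0, 276.0], 0.72)]
sauce [([357.0, 288.0], 0.9)]
bowl [([276.0, 184.0], 0.56)]
scoop [([203.0, 318.0], 0.71)]
tab_face []
top [ 0.32  -0.009  1.414] 521.6900216625402
door_handle [([252.0, 227.0], 0.93), ([157.0, 296.0], 0.56)]
door_mid [([258.0, 218.0], 0.61)]
door_hinge [([265.0, 161.0], 0.65)]
case [([264.0, 225.0], 0.96)]
returns_in [([240.0, 465.0], 0.59)]
jar1_center []
insert_grip []
gift_box [([164.0, 369.0], 0.79)]
tea_tin [([172.0, 320.0], 0.96)]
sauce [([156.0, 295.0], 0.89)]
bowl [([168.0, 423.0], 0.56)]
scoop [([329.0, 416.0], 0.67)]
tab_face []
```

View pics/scene0.png

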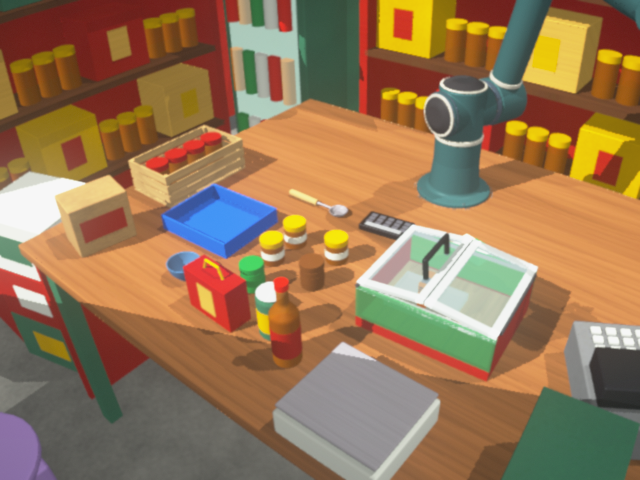

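View pics/top0.png

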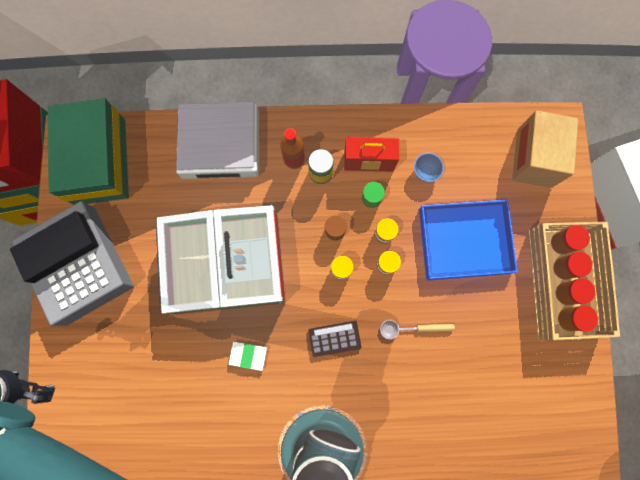

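```bash
cat >> h.py <<'E'
def yellow(c,im,amin=60,lo=(20,150,150),hi=(33,255,255)):
    h=cv2.cvtColor(im,cv2.COLOR_RGB2HSV); m=cv2.inRange(h,lo,hi)
    n,l,s,ce=cv2.connectedComponentsWithStats(m)
    return [(ce[i][::-1].round(1),int(s[i][4]),s[i][:4].tolist()) for i in range(1,n) if s[i][4]>amin]
E
python3 - <<'E'
from h import *
T={}
ims={c:cv2.imread('pics/%s0.png'%c)[:,:,::-1].copy() for c in ('scene','top')}
pts={'case':([316,446],[264,225],0),'handle':([245,437],[252,227],.16),'mid':([272,450],[258,218],.12),'hinge':([304,517],[265,161],.112),
'ret':([225,220],[240,465],.005),'gift':([313,220],[164,369],0),'tin':([333,276],[172,320],0),'sauce':([357,288],[156,295],0),'bowl':([276,184],[168,423],0),'scoop':([203,318],[329,416],0)}
for n,(a,b,z) in pts.items():
    X,e=tri([ray('scene',a),ray('top',b)]); print(n,X.round(3),np.round(e,4),'topz',atz('top',b,z).round(3),'scz',atz('scene',a,z).round(3))
for c in ims:
    for ce,a,bb in yellow(c,ims[c]): 
        if 200<ce[0]<300 and 230<ce[1]<410: print(c,ce,a,bb,atz(c,ce,.07).round(3))
# blue tray
h=cv2.cvtColor(ims['top'],cv2.COLOR_RGB2HSV); m=cv2.inRange(h,(105,150,60),(125,255,255))
n,l,s,ce=cv2.connectedComponentsWithStats(m); i=1+np.argmax(s[1:,4]); ct=np.argwhere(l==i)[:,::-1].astype(np.float32)
r=cv2.minAreaRect(ct); print(r); 
for p in cv2.boxPoints(r): print(atz('top',p[::-1],.045).round(3))
E
```

```text
case [0.494 0.254 0.002] [0.001 0.001] topz [0.495 0.254 0.   ] scz [0.491 0.254 0.   ]
handle [0.501 0.217 0.18 ] [0.0014 0.0014] topz [0.504 0.219 0.16 ] scz [0.475 0.205 0.16 ]
mid [0.495 0.25  0.123] [0.0013 0.0013] topz [0.496 0.249 0.12 ] scz [0.491 0.249 0.12 ]
hinge [0.483 0.398 0.105] [0.0002 0.0002] topz [0.482 0.396 0.112] scz [0.491 0.4   0.112]
ret [ 0.544 -0.409 -0.001] [0.0008 0.0008] topz [ 0.543 -0.408  0.005] scz [ 0.549 -0.401  0.005]
gift [ 0.775 -0.155 -0.012] [0.0027 0.0027] topz [ 0.769 -0.152  0.   ] scz [ 0.784 -0.146  0.   ]
tin [ 0.75  -0.011 -0.006] [0.0015 0.0015] topz [ 0.749 -0.012  0.   ] scz [ 0.753 -0.005 -0.   ]
sauce [0.794 0.06  0.005] [0.004 0.004] topz [0.798 0.057 0.   ] scz [ 0.789  0.061 -0.   ]
bowl [ 0.753 -0.304  0.007] [0.0015 0.0015] topz [ 0.754 -0.304  0.   ] scz [ 0.749 -0.313  0.   ]
scoop [ 0.306 -0.259  0.005] [0.0004 0.0004] topz [ 0.306 -0.259  0.   ] scz [ 0.3   -0.264  0.   ]
scene [223.  294.1] 342 [283, 215, 23, 17] [ 0.493 -0.179  0.07 ]
scene [238.4 335.7] 394 [324, 229, 25, 20] [ 0.483 -0.056  0.07 ]
scene [239.4 271. ] 369 [259, 230, 24, 19] [ 0.578 -0.176  0.07 ]
top [228.8 387. ] 377 [377, 218, 21, 22] [ 0.568 -0.184  0.07 ]
top [261.4 389.4] 386 [378, 251, 23, 22] [ 0.482 -0.187  0.07 ]
top [266.4 341.8] 394 [331, 256, 22, 22] [ 0.472 -0.062  0.07 ]
((468.64703369140625, 238.9117431640625), (73.70532989501953, 90.27178192138672), 85.60128784179688)
[ 0.634 -0.282  0.045]
[ 0.648 -0.532  0.045]
[ 0.446 -0.53   0.045]
[ 0.435 -0.286  0.045]
```

```bash
python3 - <<'E'
import cv2
a=cv2.imread('pics/top0.png')[190:330,140:420]
cv2.imwrite('pics/crop1.png',cv2.resize(a,None,fx=2.8,fy=2.8,interpolation=cv2.INTER_CUBIC))
E
```

```text
(no output)
```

View pics/crop1.png

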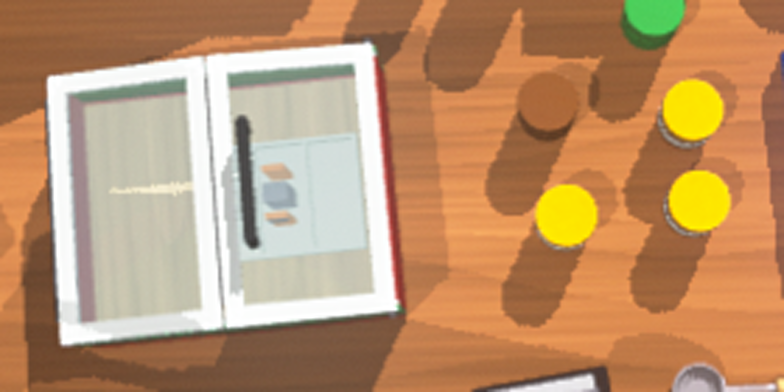

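```bash
cat >> h.py <<'E'
Yaw=0.068; C0=np.array([.494,.254,0])
def case(p): c,s=np.cos(Yaw),np.sin(Yaw); return C0+np.array([[c,-s,0],[s,c,0],[0,0,1]])@(np.array(p)/1000)
def down(a):  # tool pointing down, tool y at world angle a
    y=np.array([np.cos(a),np.sin(a),0]); z=np.array([0,0,-1.]); return np.stack([np.cross(y,z),y,z],1)
def plan(pos,R,grasp=True):
    """turn (tool axes) then shift in the turned tool frame, mm; pos = grasp point if grasp"""
    s=read_state(); R0=Rn.from_rotvec(s['tcp_rot']).as_matrix(); pos=np.array(pos,float)
    if grasp: pos=pos-R[:,2]*.054
    t=Rn.from_matrix(R0.T@R).as_rotvec(); d=R.T@(pos-s['tool_pos'])*1000
    print('turn',t.round(3),'shift',d.round(1),'norm',np.linalg.norm(d).round(0),'tcp',s['tool_pos'].round(4),'t',round(float(s['time']),1),'F',s['wrist_force'].round(1)); return t,d
E
python3 - <<'E'
from h import *
plan([.50,.20,.40],down(np.pi/2+Yaw),False)
E
```

```text
turn [ 0.     0.    -0.378] shift [-263.4 -461.8  -96.1] norm 540.0 tcp [0.2058 0.6429 0.3039] t 1.4 F [ 0.3 -0.1 -0.3]
```

Call:
step_arm([
  [[0, 0, -0.0945], [0, 0, -24], 85],
  [[0, 0, -0.0945], [0, 0, -24], 85],
  [[0, 0, -0.0945], [0, 0, -24], 85],
  [[0, 0, -0.0945], [0, 0, -24], 85],
])

```text
time: 1.73
tool_pos: [0.2057, 0.6427, 0.4007]
tcp_rot: [0.114, -3.139, 0.001]
wrist_force: [-0.2, 0.1, -0.5]
width: 0.999
grip_force: 0.0
```

Call:
step_arm([
  [[0, 0, 0], [-19, -33, 0], 85],
  [[0, 0, 0], [-19, -33, 0], 85],
  [[0, 0, 0], [-19, -33, 0], 85],
  [[0, 0, 0], [-19, -33, 0], 85],
  [[0, 0, 0], [-19, -33, 0], 85],
])

```text
time: 2.15
tool_pos: [0.3123, 0.4833, 0.4]
tcp_rot: [-0.108, 3.139, 0.001]
wrist_force: [0.8, -0.3, 0.0]
width: 0.99
grip_force: 0.0
```

Call:
step_arm([
  [[0, 0, 0], [-19, -33, 0], 85],
  [[0, 0, 0], [-19, -33, 0], 85],
  [[0, 0, 0], [-19, -33, 0], 85],
  [[0, 0, 0], [-19, -33, 0], 85],
  [[0, 0, 0], [-19, -33, 0], 85],
])

```text
time: 2.57
tool_pos: [0.4185, 0.3249, 0.4002]
tcp_rot: [-0.107, 3.139, 0.001]
wrist_force: [-0.2, 0.7, 0.2]
width: 0.997
grip_force: 0.0
```

Call:
step_arm([
  [[0, 0, 0], [-19, -33, 0], 85],
  [[0, 0, 0], [-19, -33, 0], 85],
  [[0, 0, 0], [-19, -33, 0], 85],
  [[0, 0, 0], [-19, -33, 0], 85],
  [[0, 0, 0], [0, 0, 0], 85],
])

```text
time: 2.98
tool_pos: [0.5056, 0.1949, 0.4]
tcp_rot: [-0.098, 3.138, -0.005]
wrist_force: [-0.0, 0.7, -1.0]
width: 0.996
grip_force: 0.0
```

```bash
python3 - <<'E'
from h import *
plan([.50,.20,.40],down(np.pi/2+Yaw),False)
k=calibration('wrist'); snap('wrist','w1.png'); print(np.round(-np.array(k['R']).T@k['t'],3))
for q in ['door_handle','door_mid','case','insert_grip','jar1_center']:
    print(q,[(np.round(r['at']).tolist(),round(r['score'],2),atz('wrist',r['at'],.17).round(3)) for r in tip_of('wrist',q)][:6])
E
```

```text
turn [-0.003  0.002 -0.006] shift [ 5.2  5.5 -0. ] norm 8.0 tcp [0.5056 0.1949 0.4   ] t 3.0 F [-0.   0.7 -1. ]
[0.437 0.192 0.47 ]
door_handle [([211.0, 338.0], 0.71, array([0.497, 0.22 , 0.17 ]))]
door_mid [([203.0, 372.0], 0.64, array([0.487, 0.249, 0.17 ]))]
case [([184.0, 359.0], 0.62, array([0.471, 0.237, 0.17 ])), ([148.0, 104.0], 0.25, array([0.456, 0.022, 0.17 ]))]
insert_grip []
jar1_center []
```

View pics/w1.png

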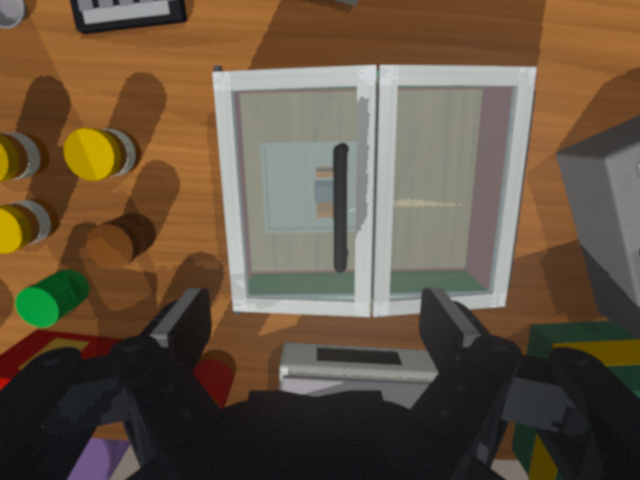

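```bash
cat > fit.py <<'E'
from h import *
from scipy.optimize import least_squares
def model(p):
    x,y,yaw,q=p; c,s=np.cos(yaw),np.sin(yaw); R=np.array([[c,-s,0],[s,c,0],[0,0,1]]);cq,sq=np.cos(q),np.sin(q)
    L=[]
    for sx in (-121,121):
        L+=[(sx,150-8*sq,112+8*cq),(sx,150-300*cq-8*sq,112+8*cq)]
    L+=[(0,150-180*cq-48*sq,112+120*sq+48*cq)]
    return np.array([x,y,0])+np.array(L)/1000@R.T
E
python3 - <<'E'
from fit import *
# current wrist obs (row,col): order (-121 hinge),(-121 free),(121 hinge),(121 free),handle
W=np.array([[67,535],[72,216],[306,505],[311,234],[208,340]],float)
kw=calibration('wrist')
T=np.array([[311,163],[300,281],[216,158],[207,275],[252,228]],float)
res=lambda p: np.concatenate([(proj('wrist',model(p),kw)-W).ravel(),(proj('top',model(p))-T).ravel()])
r=least_squares(res,[.494,.254,.068,.15],loss='soft_l1'); print(r.x.round(4)); print(r.fun.reshape(-1,2).round(1))
E
```

```text
[0.4916 0.2586 0.0873 0.1493]
[[ 0.5 -0.3]
 [-0.  -2.7]
 [-0.3 -1.8]
 [-0.5 -0.3]
 [ 3.8  0.2]
 [ 3.3 -4.1]
 [ 1.4 -3.4]
 [ 3.3 -4.8]
 [-0.7 -6.8]
 [ 3.  -4.1]]
```

```bash
cat >> h.py <<'E'
def calib_at(pos,rv):
    """wrist calibration for another TCP pose"""
    s=read_state(); k=dict(calibration('wrist')); Rc=np.array(k['R']); t=np.array(k['t'])
    R0=Rn.from_rotvec(s['tcp_rot']).as_matrix(); R1=Rn.from_rotvec(rv).as_matrix()
    A=Rc@R0; b=Rc@s['tool_pos']+t       # cam = A tool + b
    k['R']=A@R1.T; k['t']=b-A@R1.T@np.array(pos); return k
E
python3 - <<'E'
from fit import *
W=np.array([[67,535],[72,216],[306,505],[311,234],[208,340]],float)
k0=calibration('wrist'); kw=calib_at([.5056,.1949,.4],[-0.098,3.138,-.005]); s=read_state()
print(s['tool_pos'],s['tcp_rot'],-np.array(k0['R']).T@k0['t'],-np.array(kw['R']).T@kw['t'])
T=np.array([[312.5,162],[301,283],[217,157],[205,274],[252,227.5]],float)
for wt in (1,0,2):
  res=lambda p: np.concatenate([wt*(proj('wrist',model(p),kw)-W).ravel(),(wt<2)*(proj('top',model(p))-T).ravel()])
  r=least_squares(res,[.494,.254,.068,.15]); print(r.x.round(4)); print(r.fun.reshape(-1,2).round(1).tolist())
E
```

```text
[0.50201273 0.20114524 0.39995233] [ 1.09677035e-01 -3.13958169e+00 -5.90220655e-04] [0.43353513 0.19771141 0.47012546] [0.43694021 0.19221776 0.47002771]
[0.4956 0.2517 0.0796 0.1347]
[[-0.3, 0.9], [-0.8, -2.9], [-0.5, -1.2], [-1.3, -0.5], [2.8, 0.6], [-0.3, -0.8], [-0.8, -2.8], [0.2, -0.8], [0.1, -2.5], [1.5, -0.8]]
[0.496  0.2481 0.0781 0.0805]
[[0.0, -0.0], [-0.0, -0.0], [-0.0, -0.0], [-0.0, -0.0], [0.0, -0.0], [-0.5, 0.4], [-1.0, -0.9], [-0.1, 0.5], [-0.1, -0.5], [1.7, 0.5]]
[0.4954 0.2522 0.0798 0.1472]
[[-1.0, 2.6], [-1.8, -3.9], [-1.3, -1.7], [-2.7, 0.7], [6.0, 1.9], [-0.0, -0.0], [-0.0, -0.0], [0.0, -0.0], [0.0, -0.0], [0.0, -0.0]]
```

```bash
sed -i 's/^Yaw=.*/Yaw=0.079; C0=np.array([.4956,.2515,0])/' h.py; python3 - <<'E'
from h import *
plan(case([0,-35,177]),down(np.pi/2+Yaw))
qs=np.arange(.13,1.43,.1); P=[np.array([150-180*np.cos(q)-48*np.sin(q),112+120*np.sin(q)+48*np.cos(q)]) for q in qs]
for q,a,b in zip(qs,P,P[1:]): print(round(q,2),a.round(1),(b-a).round(1))
E
```

```text
turn [ 0.    -0.    -0.009] shift [  2.4  15.7 169. ] norm 170.0 tcp [0.502  0.2011 0.4   ] t 3.3 F [-0.4  0.2 -0.2]
0.13 [-34.7 175.2] [-1.5 10.9]
0.23 [-36.2 186.1] [ 0.4 10.2]
0.33 [-35.8 196.3] [2.2 9.4]
0.43 [-33.6 205.7] [4.1 8.4]
0.53 [-29.6 214.1] [5.8 7.4]
0.63 [-23.7 221.5] [7.6 6.3]
0.73 [-16.1 227.8] [9.2 5.2]
0.83 [ -6.9 232.9] [10.8  3.9]
0.93 [  3.9 236.9] [12.3  2.7]
1.03 [ 16.2 239.6] [13.6  1.4]
1.13 [ 29.8 241. ] [14.8  0.1]
1.23 [ 44.6 241.1] [15.9 -1.2]
```

Call:
step_arm([
  [[0, 0, -0.009], [2.4, 15.7, 20], 50],
  [[0, 0, 0], [0, 0, 30], 50],
  [[0, 0, 0], [0, 0, 30], 50],
  [[0, 0, 0], [0, 0, 30], 50],
  [[0, 0, 0], [0, 0, 25], 50],
], grip_force=50)

```text
time: 3.7
tool_pos: [0.4977, 0.2169, 0.2629]
tcp_rot: [0.126, -3.138, 0.0]
wrist_force: [-0.3, -0.6, -0.1]
width: 0.588
grip_force: 0.0
```

Call:
step_arm([
  [[0, 0, 0], [0, 0, 20], 50],
  [[0, 0, 0], [0, 0, 14], 50],
  [[0, 0, 0], [0, 0, 0], 50],
])

```text
time: 3.95
tool_pos: [0.4962, 0.2161, 0.2269]
tcp_rot: [0.125, -3.132, 0.003]
wrist_force: [-1.0, -0.4, -0.0]
width: 0.586
grip_force: 0.0
```

```bash
python3 - <<'E'
from h import *
plan(case([0,-35,177]),down(np.pi/2+Yaw))
k=calibration('wrist'); im=snap('wrist'); cv2.imwrite('pics/w2.png',im[:,:,::-1])
E
```

```text
turn [-0.002 -0.007  0.001] shift [-2.2  0.3 -4.1] norm 5.0 tcp [0.4962 0.2161 0.2269] t 4.0 F [-1.  -0.4 -0. ]
```

View pics/w2.png

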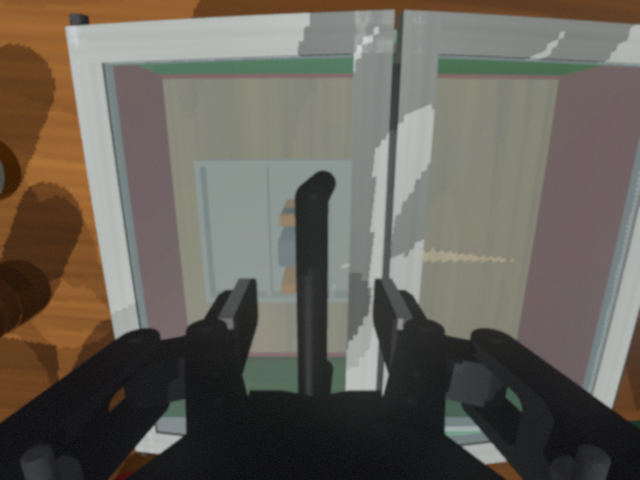

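Call:
step_arm([
  [[0, 0, 0], [0, 0, 0], 5],
  [[0, 0, 0], [0, 0, 0], 5],
  [[0, 0, 0], [0, 0, 0], 5],
  [[0, 0, 0], [0, 0, 0], 5],
  [[0, 0, 0], [0, 0, 0], 5],
], grip_force=45)

```text
time: 4.42
tool_pos: [0.5001, 0.2153, 0.2322]
tcp_rot: [-0.121, 3.137, -0.0]
wrist_force: [1.3, -3.1, 0.8]
width: 0.117
grip_force: 43.8
```

Call:
step_arm([
  [[0, 0, 0], [0, 0, 0], 5],
  [[0, 0, 0], [0, 0, 0], 5],
])

```text
time: 4.58
tool_pos: [0.5, 0.2154, 0.2318]
tcp_rot: [-0.121, 3.137, 0.0]
wrist_force: [3.1, -2.8, 1.8]
width: 0.121
grip_force: 43.8
```

Call:
step_arm([
  [[0, 0, 0], [0, -1.5, -10.9], 5],
  [[0, 0, 0], [0, 0.4, -10.2], 5],
  [[0, 0, 0], [0, 2.2, -9.4], 5],
  [[0, 0, 0], [0, 4.1, -8.4], 5],
  [[0, 0, 0], [0, 5.8, -7.4], 5],
])

```text
time: 5.0
tool_pos: [0.4994, 0.2217, 0.2755]
tcp_rot: [-0.122, 3.139, -0.017]
wrist_force: [8.3, -19.9, -4.7]
width: 0.112
grip_force: 46.0
```

Call:
step_arm([
  [[0, 0, 0], [0, 7.6, -6.3], 5],
  [[0, 0, 0], [0, 9.2, -5.2], 5],
  [[0, 0, 0], [0, 0, 0], 5],
])

```text
time: 5.25
tool_pos: [0.4979, 0.2414, 0.2906]
tcp_rot: [-0.121, 3.138, -0.007]
wrist_force: [0.8, -11.0, 7.8]
width: 0.118
grip_force: 48.6
```

```bash
python3 - <<'E'
from h import *
plan(case([0,-6.9,232.9]),down(np.pi/2+Yaw))
E
```

```text
turn [-0.005  0.001 -0.002] shift [1.5 3.4 3.7] norm 5.0 tcp [0.4979 0.2414 0.2906] t 5.2 F [  0.8 -11.    7.8]
```

Call:
step_arm([
  [[0, 0, 0], [0, 10.8, -3.9], 5],
  [[0, 0, 0], [0, 12.3, -2.7], 5],
  [[0, 0, 0], [0, 13.6, -1.4], 5],
  [[0, 0, 0], [0, 14.8, 0], 5],
  [[0, 0, 0], [0, 0, 0], 5],
])

```text
time: 5.67
tool_pos: [0.4934, 0.2961, 0.2971]
tcp_rot: [-0.122, 3.138, 0.003]
wrist_force: [2.6, 1.0, 0.1]
width: 0.12
grip_force: 50.7
```

Call:
step_arm([
  [[0, 0, 0], [0, 15.9, 1.2], 5],
  [[0, 0, 0], [0, 14, 1.5], 5],
  [[0, 0, 0], [0, 10, 1.5], 5],
  [[0, 0, 0], [0, 0, 0], 5],
  [[0, 0, 0], [0, 0, 0], 5],
])

```text
time: 6.08
tool_pos: [0.4914, 0.3233, 0.2931]
tcp_rot: [0.122, -3.138, 0.039]
wrist_force: [3.2, -39.4, 13.3]
width: 0.121
grip_force: 53.8
```

```bash
python3 - <<'E'
from h import *
plan(case([0,72,238]),down(np.pi/2+Yaw))
E
```

```text
turn [-0.025 -0.002 -0.001] shift [1.5 0.1 1.1] norm 2.0 tcp [0.4914 0.3233 0.2931] t 6.1 F [  3.2 -39.4  13.3]
```

Call:
step_arm([
  [[0, 0, 0], [0, -4, 0], 5],
  [[0, 0, 0], [0, 0, 0], 34],
  [[0, 0, 0], [0, 0, 0], 34],
  [[0, 0, 0], [0, 0, 0], 34],
  [[0, 0, 0], [0, 0, 0], 34],
])

```text
time: 6.5
tool_pos: [0.4901, 0.3302, 0.2925]
tcp_rot: [0.122, -3.139, 0.001]
wrist_force: [1.1, -3.7, 0.7]
width: 0.401
grip_force: 1.7
```

Call:
step_arm([
  [[0, 0, 0], [0, 0, -15], 34],
  [[0, 0, 0], [0, 0, -25], 34],
  [[0, 0, 0], [0, 0, -40], 34],
  [[0, 0, 0], [0, -20, -30], 50],
  [[0, 0, 0], [0, -40, -10], 60],
])

```text
time: 6.92
tool_pos: [0.4956, 0.2746, 0.4182]
tcp_rot: [-0.13, 3.132, 0.01]
wrist_force: [0.8, -0.2, 1.7]
width: 0.67
grip_force: 0.0
```

Call:
step_arm([
  [[0, 0, 0], [0, -40, 0], 85],
  [[0, 0, 0], [0, -40, 0], 85],
  [[0, 0, 0], [0, -30, 0], 85],
  [[0, 0, 0], [0, 0, 0], 85],
  [[0, 0, 0], [0, 0, 0], 85],
])

```text
time: 7.33
tool_pos: [0.5033, 0.1604, 0.4125]
tcp_rot: [0.118, -3.139, -0.002]
wrist_force: [-0.2, 0.6, -0.6]
width: 0.993
grip_force: 0.0
```

```bash
python3 - <<'E'
from h import *
s=plan(case([0,-45,74]),down(Yaw))
k=calibration('wrist'); snap('wrist','w3.png'); 
for q in ['insert_grip','tab_face','door_handle']:
    for c in ('wrist',): print(q,[(np.round(r['at']).tolist(),round(r['score'],2),atz(c,r['at'],.074,k).round(4)) for r in tip_of(c,q)][:3])
snap('top'); print([(np.round(r['at']).tolist(),round(r['score'],2),atz('top',r['at'],.074).round(4)) for r in tip_of('top','insert_grip')])
snap('scene'); print([(np.round(r['at']).tolist(),round(r['score'],2),atz('scene',r['at'],.074).round(4)) for r in tip_of('scene','insert_grip')])
print('exp',case([0,-45,74]),proj('wrist',case([0,-45,74]),k))
E
```

```text
turn [ 1.000e-03 -1.000e-03  1.567e+00] shift [ 46.4  -0.5 284.5] norm 288.0 tcp [0.5033 0.1604 0.4125] t 7.3 F [-0.2  0.6 -0.6]
insert_grip [([194.0, 353.0], 0.94, array([0.4983, 0.2067, 0.074 ]))]
tab_face [([217.0, 354.0], 0.66, array([0.5253, 0.2101, 0.074 ]))]
door_handle [([234.0, 536.0], 0.57, array([0.5286, 0.4339, 0.074 ]))]
[([260.0, 239.0], 0.85, array([0.4941, 0.2024, 0.074 ]))]
[([286.0, 427.0], 0.96, array([0.5063, 0.2089, 0.074 ])), ([290.0, 422.0], 0.5, array([0.5249, 0.2069, 0.074 ]))]
exp [0.4991513  0.20664035 0.074     ] [[195.18420617 353.16529339]]
```

View pics/w3.png

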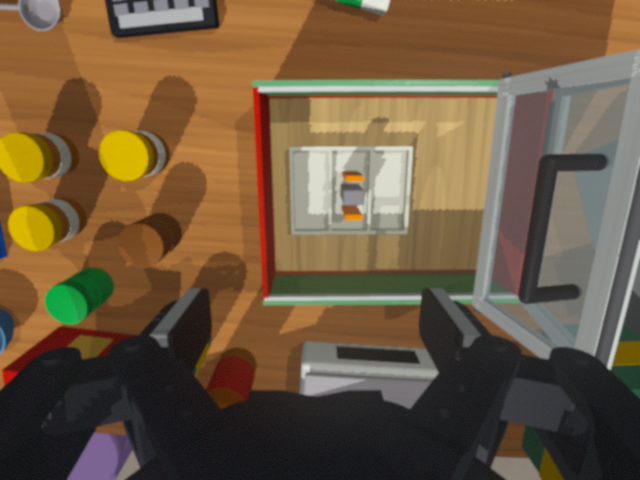

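Call:
step_arm([
  [[0, 0, 0.12], [0, 0, 10], 70],
  [[0, 0, 0.12], [0, 0, 10], 70],
  [[0, 0, 0.12], [0, 0, 10], 70],
  [[0, 0, 0.12], [0, 0, 10], 70],
  [[0, 0, 0.12], [0, 0, 10], 70],
])

```text
time: 8.15
tool_pos: [0.5033, 0.1615, 0.362]
tcp_rot: [-0.82, -3.033, -0.0]
wrist_force: [-0.6, -0.5, -0.4]
width: 0.818
grip_force: 0.0
```

Call:
step_arm([
  [[0, 0, 0.12], [0, 0, 10], 70],
  [[0, 0, 0.12], [0, 0, 10], 70],
  [[0, 0, 0.12], [0, 0, 10], 70],
  [[0, 0, 0.12], [0, 0, 10], 70],
  [[0, 0, 0.12], [0, 0, 10], 70],
])

```text
time: 8.57
tool_pos: [0.5033, 0.1615, 0.3119]
tcp_rot: [-1.679, -2.655, -0.0]
wrist_force: [-0.1, -0.1, -0.7]
width: 0.823
grip_force: 0.0
```

Call:
step_arm([
  [[0, 0, 0.12], [0, 0, 10], 70],
  [[0, 0, 0.12], [0, 0, 10], 70],
  [[0, 0, 0.127], [20, 0, 10], 70],
  [[0, 0, 0], [26, 0, 10], 70],
  [[0, 0, 0], [0, 0, 0], 70],
])

```text
time: 8.98
tool_pos: [0.4956, 0.2092, 0.2701]
tcp_rot: [-2.123, -2.311, 0.003]
wrist_force: [-0.2, -0.4, 0.3]
width: 0.823
grip_force: 0.0
```

```bash
python3 - <<'E'
from h import *
plan(case([0,-45,74]),down(Yaw)); print(read_state()['q'])
k=calibration('wrist'); im=snap('wrist','w4.png'); print('exp',proj('wrist',[case([x,-45,90]) for x in (-25,0,25)],k))
for q in ['insert_grip','tab_face']:
    print(q,[(np.round(r['at']).tolist(),round(r['score'],2),atz('wrist',r['at'],.074,k).round(4)) for r in tip_of('wrist',q)][:3])
h=cv2.cvtColor(im,cv2.COLOR_RGB2HSV); m=cv2.inRange(h,(7,170,150),(17,255,255)); n,l,s,ce=cv2.connectedComponentsWithStats(m)
for i in range(1,n):
    if s[i][4]>60: print(ce[i][::-1].round(1),s[i], atz('wrist',ce[i][::-1],.085,k).round(4))
E
```

```text
turn [-0.004 -0.001  0.006] shift [ -2.9   3.3 142.1] norm 142.0 tcp [0.4956 0.2092 0.2701] t 9.0 F [-0.2 -0.4  0.3]
[0.35206776 0.03092841 1.93325846 0.00236909 1.18059868 0.26617869]
exp [[236.59297508 287.15631053]
 [236.820284   321.08189218]
 [237.04568467 355.00569335]]
insert_grip [([231.0, 320.0], 0.78, array([0.4983, 0.207 , 0.074 ]))]
tab_face [([236.0, 354.0], 0.9, array([0.5256, 0.2051, 0.074 ]))]
[234.7 350.4] [346 224  10  26  84] [0.5211 0.2088 0.085 ]
[377.4 300.7] [220 376 164   5 362] [0.4933 0.08   0.085 ]
```

Call:
step_arm([
  [[0, 0, 0], [0, 0, 30], 70],
  [[0, 0, 0], [0, 0, 30], 70],
  [[0, 0, 0], [0, 0, 30], 70],
  [[0, 0, 0], [0, 0, 25], 70],
  [[0, 0, 0], [0, 0, 0], 70],
])

```text
time: 9.55
tool_pos: [0.4939, 0.2045, 0.1526]
tcp_rot: [-2.125, -2.308, 0.013]
wrist_force: [-1.4, -1.1, -0.9]
width: 0.82
grip_force: 0.0
```

```bash
python3 - <<'E'
from h import *
plan(case([0,-45,74]),down(Yaw)); k=calibration('wrist'); im=snap('wrist','w5.png')
print([(np.round(r['at']).tolist(),round(r['score'],2),atz('wrist',r['at'],.074,k).round(4)) for r in tip_of('wrist','insert_grip')][:3])
plan(case([0,-45,74]),down(Yaw))
E
```

```text
turn [-0.009  0.003  0.004] shift [ 1.8  5.4 24.6] norm 25.0 tcp [0.4939 0.2045 0.1526] t 9.6 F [-1.4 -1.1 -0.9]
[([286.0, 330.0], 0.63, array([0.4991, 0.2073, 0.074 ]))]
turn [-0.001  0.001  0.004] shift [ 0.7  2.2 29.4] norm 30.0 tcp [0.497  0.2058 0.1574] t 9.7 F [ 1.   0.2 -0.1]
```

View pics/w5.png

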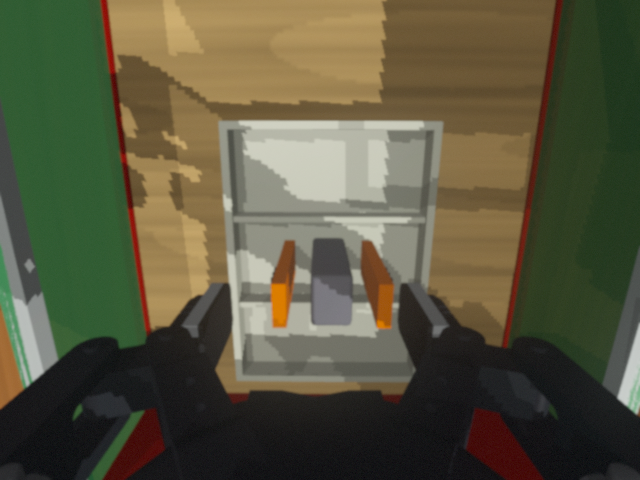

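Call:
step_arm([
  [[0, 0, 0], [0.7, 2, 20], 70],
  [[0, 0, 0], [0, 0, 9], 70],
  [[0, 0, 0], [0, 0, 0], 70],
  [[0, 0, 0], [0, 0, 0], 30],
  [[0, 0, 0], [0, 0, 0], 30],
], grip_force=40)

```text
time: 10.07
tool_pos: [0.4999, 0.2075, 0.13]
tcp_rot: [2.127, 2.311, 0.003]
wrist_force: [0.4, -0.1, 3.0]
width: 0.553
grip_force: 1.9
```

Call:
step_arm([
  [[0, 0, 0], [0, 0, 0], 30],
  [[0, 0, 0], [0, 0, 0], 30],
  [[0, 0, 0], [0, 0, 0], 30],
  [[0, 0, 0], [0, 0, 0], 30],
  [[0, 0, 0], [0, 0, 0], 30],
])

```text
time: 10.48
tool_pos: [0.4999, 0.2077, 0.1308]
tcp_rot: [2.127, 2.311, 0.003]
wrist_force: [-3.3, -0.7, 7.8]
width: 0.361
grip_force: 28.1
```

Call:
step_arm([
  [[0, 0, 0], [0, 0, -5], 30],
  [[0, 0, 0], [0, 0, -8], 30],
  [[0, 0, 0], [0, 0, -12], 30],
  [[0, 0, 0], [0, 0, -20], 30],
  [[0, 0, 0], [0, 0, -20], 30],
])

```text
time: 10.9
tool_pos: [0.4985, 0.2071, 0.1942]
tcp_rot: [-2.127, -2.311, 0.002]
wrist_force: [0.0, 0.2, -1.4]
width: 0.36
grip_force: 27.8
```

Call:
step_arm([
  [[0, 0, 0], [0, 0, -30], 20],
  [[0, 0, 0], [0, 0, -40], 20],
  [[0, 0, 0], [0, 0, -36], 20],
  [[0, 0, 0], [0, 0, 0], 20],
  [[0, 0, 0], [0, 0, 0], 20],
], grip_force=45)

```text
time: 11.32
tool_pos: [0.5007, 0.2079, 0.304]
tcp_rot: [2.125, 2.309, 0.011]
wrist_force: [-0.5, -0.4, -2.2]
width: 0.33
grip_force: 46.4
```

```bash
python3 - <<'E'
from h import *
plan([.542,-.408,.246],down(.05)); print(read_state()['width'],read_state()['grip_force'])
E
```

```text
turn [ 0.008 -0.002  0.033] shift [-617.2   10.5    4. ] norm 617.0 tcp [0.5007 0.2079 0.304 ] t 11.3 F [-0.5 -0.4 -2.2]
0.33021482991662493 46.36131048202515
```

Call:
step_arm([
  [[0, 0, 0.01], [-15, 0.5, 0], 20],
  [[0, 0, 0.01], [-25, 0.5, 0], 20],
  [[0, 0, 0.013], [-35, 0.6, 0], 20],
  [[0, 0, 0], [-35, 0.6, 0], 20],
  [[0, 0, 0], [-35, 0.6, 0], 20],
])

```text
time: 11.73
tool_pos: [0.5092, 0.0615, 0.2974]
tcp_rot: [-2.162, -2.276, 0.005]
wrist_force: [0.3, 0.3, -0.9]
width: 0.329
grip_force: 46.4
```

Call:
step_arm([
  [[0, 0, 0], [-35, 0.6, 0], 20],
  [[0, 0, 0], [-35, 0.6, 0], 20],
  [[0, 0, 0], [-35, 0.6, 0], 20],
  [[0, 0, 0], [-35, 0.6, 0], 20],
  [[0, 0, 0], [-35, 0.6, 0], 20],
])

```text
time: 12.15
tool_pos: [0.5209, -0.1133, 0.2974]
tcp_rot: [-2.163, -2.274, 0.003]
wrist_force: [1.2, 0.3, -2.1]
width: 0.33
grip_force: 46.4
```

Call:
step_arm([
  [[0, 0, 0], [-35, 0.6, 0], 20],
  [[0, 0, 0], [-35, 0.6, 0], 20],
  [[0, 0, 0], [-35, 0.6, 0], 20],
  [[0, 0, 0], [-35, 0.6, 0], 20],
  [[0, 0, 0], [-35, 0.6, 0], 20],
])

```text
time: 12.57
tool_pos: [0.5328, -0.2877, 0.2972]
tcp_rot: [-2.163, -2.273, 0.001]
wrist_force: [0.8, 1.2, -0.9]
width: 0.331
grip_force: 46.4
```

Call:
step_arm([
  [[0, 0, 0], [-35, 0.6, 0], 20],
  [[0, 0, 0], [-35, 0.6, 0], 20],
  [[0, 0, 0], [-25, 0.6, 0], 20],
  [[0, 0, 0], [-15, 0.6, 0], 20],
  [[0, 0, 0], [-12, 0, 0], 20],
])

```text
time: 12.98
tool_pos: [0.5417, -0.4092, 0.2972]
tcp_rot: [-2.164, -2.272, 0.0]
wrist_force: [0.3, 0.5, -2.9]
width: 0.327
grip_force: 46.4
```

```bash
python3 - <<'E'
from h import *
k=calibration('wrist'); snap('wrist','w6.png'); plan([.542,-.408,.0655],down(.05))
print([(np.round(r['at']).tolist(),round(r['score'],2),atz('wrist',r['at'],.005,k).round(4)) for r in tip_of('wrist','returns_in')][:3])
snap('top','t6.png'); print([(np.round(r['at']).tolist(),round(r['score'],2),atz('top',r['at'],.005).round(4)) for r in tip_of('top','returns_in')][:3])
plan([.542,-.408,.0655],down(.05))
E
```

```text
turn [-0.002 -0.    -0.002] shift [  2.7   0.3 178.1] norm 178.0 tcp [ 0.5419 -0.4107  0.2976] t 13.0 F [ 1.3 -2.5 -1.7]
[]
[([240.0, 461.0], 0.96, array([ 0.5427, -0.3957,  0.005 ])), ([257.0, 174.0], 0.56, array([0.5173, 0.3941, 0.005 ]))]
turn [-0.001 -0.002  0.   ] shift [ -1.   -0.5 179.2] norm 179.0 tcp [ 0.5425 -0.407   0.2987] t 13.2 F [ 0.   0.1 -1.6]
```

View pics/w6.png

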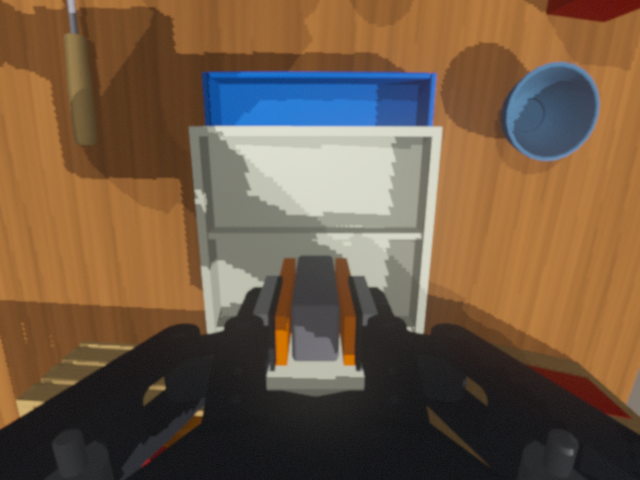

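Call:
step_arm([
  [[0, 0, 0], [0, 0, 25], 20],
  [[0, 0, 0], [0, 0, 35], 20],
  [[0, 0, 0], [0, 0, 35], 20],
  [[0, 0, 0], [0, 0, 25], 20],
  [[0, 0, 0], [0, 0, 20], 20],
])

```text
time: 13.6
tool_pos: [0.5417, -0.4051, 0.1566]
tcp_rot: [-2.16, -2.275, -0.0]
wrist_force: [0.8, 0.2, -1.6]
width: 0.329
grip_force: 46.4
```

Call:
step_arm([
  [[0, 0, 0], [0, 0, 15], 20],
  [[0, 0, 0], [0, 0, 10], 20],
  [[0, 0, 0], [0, 0, 8], 20],
  [[0, 0, 0], [0, 0, 3], 20],
  [[0, 0, 0], [0, 0, 0], 20],
])

```text
time: 14.02
tool_pos: [0.5429, -0.4081, 0.1237]
tcp_rot: [2.165, 2.277, 0.0]
wrist_force: [0.0, -0.6, -2.0]
width: 0.331
grip_force: 46.4
```

```bash
python3 - <<'E'
from h import *
k=calibration('wrist'); print(atz('wrist',[72,320],.045,calib_at([.5419,-.4107,.2976],[-2.164,-2.272,0])))
plan([.542,-.408,.0655],down(.05))
E
```

```text
[ 0.53896604 -0.289029    0.045     ]
turn [0. 0. 0.] shift [ 0.1 -0.9  4.2] norm 4.0 tcp [ 0.5429 -0.4081  0.1237] t 14.0 F [ 0.  -0.6 -2. ]
```

Call:
step_arm([
  [[0, 0, 0], [0, 0, 3], 20],
  [[0, 0, 0], [0, 0, 1], 20],
  [[0, 0, 0], [0, 0, 0], 20],
])

```text
time: 14.27
tool_pos: [0.5438, -0.4092, 0.1227]
tcp_rot: [2.163, 2.273, 0.001]
wrist_force: [-2.2, 1.5, 5.2]
width: 0.327
grip_force: 46.9
```

Call:
step_arm([
  [[0, 0, 0], [0, 0, 0], 40],
  [[0, 0, 0], [0, 0, 0], 50],
  [[0, 0, 0], [0, 0, 0], 66],
  [[0, 0, 0], [0, 0, 0], 66],
  [[0, 0, 0], [0, 0, 0], 66],
])

```text
time: 14.68
tool_pos: [0.5428, -0.4085, 0.1198]
tcp_rot: [2.165, 2.276, 0.0]
wrist_force: [-0.1, 0.1, -0.5]
width: 0.777
grip_force: 0.0
```

Call:
step_arm([
  [[0, 0, 0], [0, 0, 0], 66],
  [[0, 0, 0], [0, 0, -15], 66],
  [[0, 0, 0], [0, 0, -30], 66],
  [[0, 0, 0], [0, 0, -40], 66],
  [[0, 0, 0], [0, 0, -40], 66],
])

```text
time: 15.1
tool_pos: [0.5419, -0.4077, 0.2454]
tcp_rot: [-2.163, -2.274, 0.0]
wrist_force: [1.1, -0.4, -0.5]
width: 0.772
grip_force: 0.0
```

Call:
step_arm([
  [[0, 0, 0], [0, 0, -40], 75],
  [[0, 0, 0], [0, 0, -15], 75],
  [[0, 0, 0], [15, 0, 0], 75],
  [[0, 0, 0], [30, 0, 0], 75],
  [[0, 0, 0], [40, 0, 0], 75],
])

```text
time: 15.52
tool_pos: [0.538, -0.3239, 0.3]
tcp_rot: [2.168, 2.272, -0.0]
wrist_force: [0.7, 0.3, 0.2]
width: 0.876
grip_force: 0.0
```

```bash
python3 - <<'E'
from h import *
im=snap('top'); 
for c in ('top','scene'):
    im=snap(c); print([(np.round(r['at']).tolist(),round(r['score'],2),atz(c,r['at'],.0655).round(4)) for r in tip_of(c,'insert_grip')][:3])
    for ce,a,bb in yellow(c,im): 
        if 190<ce[0]<310 and 230<ce[1]<420: print(c,ce,a,bb,atz(c,ce,.07).round(4))
    cv2.imwrite('pics/%s7.png'%c,im[:,:,::-1])
plan([.5,-.2,.3],down(0),False);print(read_state()['q'])
E
```

```text
[([236.0, 478.0], 0.68, array([ 0.5437, -0.4256,  0.0655])), ([268.0, 341.0], 0.66, array([ 0.4677, -0.0606,  0.0655]))]
top [228.8 387. ] 379 [377, 218, 22, 22] [ 0.5683 -0.1843  0.07  ]
top [261.4 389.4] 392 [378, 251, 23, 22] [ 0.4821 -0.1865  0.07  ]
top [266.4 341.8] 395 [331, 256, 23, 22] [ 0.4723 -0.0624  0.07  ]
[([202.0, 218.0], 0.97, array([ 0.536 , -0.4118,  0.0655]))]
scene [223.2 294. ] 353 [283, 215, 24, 18] [ 0.4937 -0.1783  0.07  ]
scene [238.4 335.6] 405 [323, 229, 26, 20] [ 0.4831 -0.0561  0.07  ]
scene [239.4 270.9] 384 [259, 230, 24, 19] [ 0.5786 -0.1766  0.07  ]
turn [-0.     0.     0.051] shift [122.7 -38.2  -0.7] norm 128.0 tcp [ 0.5382 -0.3227  0.2993] t 15.8 F [ 0.  -0.1  0.1]
[-5.79667199e-01  1.78091369e-01  1.71610543e+00 -3.54962252e-04
  1.24775140e+00 -6.30705100e-01]
```

Call:
step_arm([
  [[0, 0, -0.123], [0, 0, 0], 80],
  [[0, 0, -0.123], [0, 0, 0], 80],
  [[0, 0, -0.123], [0, 0, 0], 80],
  [[0, 0, -0.123], [0, 0, 0], 80],
  [[0, 0, -0.123], [0, 0, 0], 80],
])

```text
time: 16.18
tool_pos: [0.5382, -0.3245, 0.2992]
tcp_rot: [-1.368, -2.828, 0.0]
wrist_force: [0.9, 0.2, 0.0]
width: 0.942
grip_force: 0.0
```

Call:
step_arm([
  [[0, 0, -0.123], [0, 0, 0], 80],
  [[0, 0, -0.123], [0, 0, 0], 80],
  [[0, 0, -0.123], [0, 0, 0], 80],
  [[0, 0, -0.123], [0, 0, 0], 80],
  [[0, 0, -0.123], [0, 0, 0], 80],
])

```text
time: 16.6
tool_pos: [0.5382, -0.3245, 0.2991]
tcp_rot: [-0.448, -3.109, 0.0]
wrist_force: [-0.2, -0.0, 0.6]
width: 0.939
grip_force: 0.0
```

Call:
step_arm([
  [[0, 0, -0.123], [0, 0, 0], 80],
  [[0, 0, -0.123], [0, 0, 0], 80],
  [[0, 0, -0.123], [0, 0, 0], 80],
  [[0, 0, 0], [5, 20, -5], 80],
  [[0, 0, 0], [5, 35, -15], 80],
])

```text
time: 17.02
tool_pos: [0.5231, -0.2717, 0.3164]
tcp_rot: [0.116, -3.135, -0.002]
wrist_force: [0.4, 0.6, -0.0]
width: 0.937
grip_force: 0.0
```

Call:
step_arm([
  [[0, 0, 0], [5, 35, 0], 80],
  [[0, 0, 0], [5, 35, 0], 80],
  [[0, 0, 0], [3, 35, 0], 80],
  [[0, 0, 0], [0, 25, 0], 80],
  [[0, 0, 0], [0, 0, 0], 80],
])

```text
time: 17.43
tool_pos: [0.5004, -0.1378, 0.3195]
tcp_rot: [0.126, -3.139, -0.003]
wrist_force: [-0.0, -0.4, -0.2]
width: 0.934
grip_force: 0.0
```

Call:
step_arm([
  [[0, 0, 0], [0, 0, 0], 80],
  [[0, 0, 0], [0, 0, 0], 80],
])

```text
time: 17.6
tool_pos: [0.5014, -0.1417, 0.3196]
tcp_rot: [-0.122, 3.139, -0.001]
wrist_force: [0.0, -0.8, 0.3]
width: 0.935
grip_force: 0.0
```

```bash
python3 - <<'E'
from h import *
k=calibration('wrist'); im=snap('wrist','w8.png'); plan([.568,-.184,.045],down(np.pi/2+Yaw))
for ce,a,bb in yellow('wrist',im,300): print(ce,a,bb,atz('wrist',ce,.066,k).round(4))
print([(np.round(r['at']).tolist(),round(r['score'],2),atz('wrist',r['at'],.035,k).round(4)) for r in tip_of('wrist','jar1_center')][:6])
E
```

```text
turn [-0.001  0.    -0.002] shift [-63.1 -47.1 220.5] norm 234.0 tcp [ 0.5013 -0.142   0.3195] t 17.6 F [-0.9  0.8 -0.7]
[188.4 266.9] 3241 [235, 157, 65, 64] [ 0.4838 -0.1861  0.066 ]
[187.7 403.3] 3255 [370, 156, 66, 64] [ 0.4733 -0.0612  0.066 ]
[276.  265.3] 2644 [236, 248, 60, 57] [ 0.5704 -0.1841  0.066 ]
[([257.0, 38.0], 0.62, array([ 0.582 , -0.4349,  0.035 ]))]
```

View pics/w8.png

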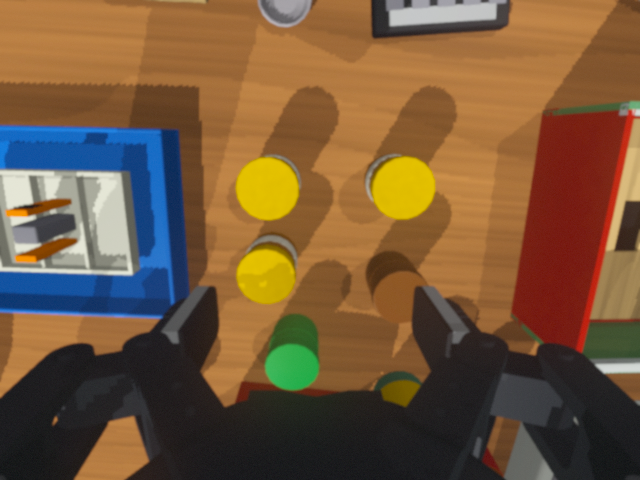

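Call:
step_arm([
  [[0, 0, 0], [-21, -16, 0], 80],
  [[0, 0, 0], [-22, -16, 15], 80],
  [[0, 0, 0], [-20, -15, 30], 80],
  [[0, 0, 0], [0, 0, 30], 80],
  [[0, 0, 0], [0, 0, 30], 80],
])

```text
time: 18.12
tool_pos: [0.5689, -0.1852, 0.2134]
tcp_rot: [-0.119, 3.138, -0.001]
wrist_force: [0.6, 0.4, -0.7]
width: 0.935
grip_force: 0.0
```

Call:
step_arm([
  [[0, 0, 0], [0, 0, 30], 80],
  [[0, 0, 0], [0, 0, 30], 80],
  [[0, 0, 0], [0, 0, 20], 80],
  [[0, 0, 0], [0, 0, 0], 80],
  [[0, 0, 0], [0, 0, 0], 80],
])

```text
time: 18.53
tool_pos: [0.5665, -0.1835, 0.1328]
tcp_rot: [0.12, -3.136, -0.002]
wrist_force: [1.3, -0.4, 0.8]
width: 0.939
grip_force: 0.0
```

```bash
python3 - <<'E'
from h import *
plan([.569,-.184,.048],down(np.pi/2+Yaw))
k=calibration('wrist'); im=snap('wrist','w9.png')
for ce,a,bb in yellow('wrist',im,300): print(ce,a,bb,atz('wrist',ce,.069,k).round(4))
E
```

```text
turn [ 0.001 -0.004 -0.002] shift [-2.5 -0.7 30.8] norm 31.0 tcp [ 0.5665 -0.1835  0.1328] t 18.5 F [ 1.3 -0.4  0.8]
[ 14.5 339.9] 530 [320, 5, 45, 20] [ 0.4576 -0.1819  0.069 ]
[102.4 315.7] 16975 [242, 20, 161, 154] [ 0.4865 -0.1879  0.069 ]
[104.7 616.9] 6247 [582, 22, 58, 153] [ 0.4778 -0.0776  0.069 ]
[309.5 310.5] 13451 [242, 247, 138, 125] [ 0.5683 -0.1837  0.069 ]
```

Call:
step_arm([
  [[0, 0, 0], [-1, 0, 20], 80],
  [[0, 0, 0], [0, 0, 11], 80],
  [[0, 0, 0], [0, 0, 0], 80],
  [[0, 0, 0], [0, 0, 0], 40],
  [[0, 0, 0], [0, 0, 0], 40],
], grip_force=50)

```text
time: 19.0
tool_pos: [0.5693, -0.1832, 0.1049]
tcp_rot: [-0.123, 3.137, -0.002]
wrist_force: [0.5, -2.5, 4.3]
width: 0.673
grip_force: 2.7
```

Call:
step_arm([
  [[0, 0, 0], [0, 0, 0], 40],
  [[0, 0, 0], [0, 0, 0], 40],
  [[0, 0, 0], [0, 0, 0], 40],
  [[0, 0, 0], [0, 0, -8], 40],
  [[0, 0, 0], [0, 0, -15], 40],
])

```text
time: 19.42
tool_pos: [0.5663, -0.1817, 0.1245]
tcp_rot: [0.123, -3.134, -0.004]
wrist_force: [-1.0, 0.4, -3.1]
width: 0.667
grip_force: 53.7
```

Call:
step_arm([
  [[0, 0, 0], [0, 0, -30], 40],
  [[0, 0, 0], [0, 0, -35], 40],
  [[0, 0, 0], [0, 0, -35], 40],
  [[0, 0, 0], [0, 0, -25], 40],
  [[0, 0, 0], [0, 0, 0], 40],
])

```text
time: 19.83
tool_pos: [0.5713, -0.1835, 0.2587]
tcp_rot: [-0.123, 3.129, -0.006]
wrist_force: [0.8, 0.2, -0.9]
width: 0.666
grip_force: 53.9
```

```bash
python3 - <<'E'
from h import *
plan(case([60,-80,200]),down(np.pi/2+Yaw));plan(case([60,-80,72]),down(np.pi/2+Yaw)); print(read_state()['width'])
E
```

```text
turn [-0.004  0.01  -0.001] shift [-18.8 359.6   4.7] norm 360.0 tcp [ 0.5713 -0.1835  0.2587] t 19.8 F [ 0.8  0.2 -0.9]
turn [-0.004  0.01  -0.001] shift [-18.8 359.6 132.7] norm 384.0 tcp [ 0.5713 -0.1835  0.2587] t 19.8 F [ 0.8  0.2 -0.9]
0.665726974335363
```

Call:
step_arm([
  [[0, 0, 0], [-1.6, 15, 0], 40],
  [[0, 0, 0], [-1.6, 25, 0], 40],
  [[0, 0, 0], [-1.6, 35, 0], 40],
  [[0, 0, 0], [-1.6, 35, 0], 40],
  [[0, 0, 0], [-1.6, 35, 0], 40],
])

```text
time: 20.25
tool_pos: [0.5629, -0.0354, 0.2484]
tcp_rot: [0.121, -3.134, -0.002]
wrist_force: [0.1, 0.8, -3.2]
width: 0.669
grip_force: 54.1
```

Call:
step_arm([
  [[0, 0, 0], [-1.6, 35, 0], 40],
  [[0, 0, 0], [-1.6, 35, 0], 40],
  [[0, 0, 0], [-1.6, 35, 0], 40],
  [[0, 0, 0], [-1.6, 35, 0], 40],
  [[0, 0, 0], [-1.6, 35, 0], 40],
])

```text
time: 20.67
tool_pos: [0.5569, 0.1398, 0.2484]
tcp_rot: [0.123, -3.134, 0.001]
wrist_force: [-0.3, -0.1, -2.0]
width: 0.67
grip_force: 54.1
```

Call:
step_arm([
  [[0, 0, 0], [-1.6, 25, 0], 40],
  [[0, 0, 0], [-1.6, 15, 0], 40],
  [[0, 0, 0], [0, 0, 0], 40],
  [[0, 0, 0], [0, 0, 0], 40],
  [[0, 0, 0], [0, 0, 0], 40],
])

```text
time: 21.08
tool_pos: [0.5588, 0.177, 0.2502]
tcp_rot: [0.123, -3.137, 0.002]
wrist_force: [0.1, -0.1, -2.4]
width: 0.668
grip_force: 54.2
```

```bash
python3 - <<'E'
from h import *
plan(case([60,-80,72]),down(np.pi/2+Yaw)); snap('wrist','w10.png')
E
```

```text
turn [-0.001 -0.002 -0.001] shift [ -2.9  -0.7 124.2] norm 124.0 tcp [0.5588 0.177  0.2502] t 21.1 F [ 0.1 -0.1 -2.4]
```

View pics/w10.png

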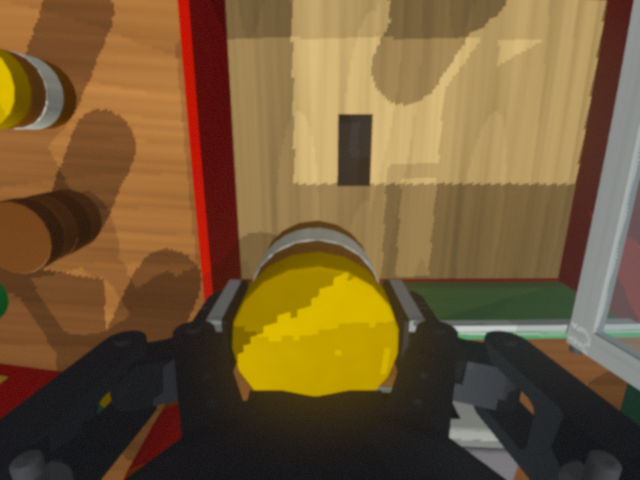

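Call:
step_arm([
  [[0, 0, 0], [-2, 0, 15], 40],
  [[0, 0, 0], [0, 0, 25], 40],
  [[0, 0, 0], [0, 0, 25], 40],
  [[0, 0, 0], [0, 0, 25], 40],
  [[0, 0, 0], [0, 0, 15], 40],
])

```text
time: 21.55
tool_pos: [0.5601, 0.1758, 0.1435]
tcp_rot: [0.119, -3.136, 0.002]
wrist_force: [-1.2, 0.0, -2.5]
width: 0.666
grip_force: 54.2
```

Call:
step_arm([
  [[0, 0, 0], [0, 0, 10], 40],
  [[0, 0, 0], [0, 0, 5], 40],
  [[0, 0, 0], [0, 0, 2], 40],
  [[0, 0, 0], [0, 0, 0], 40],
  [[0, 0, 0], [0, 0, 0], 40],
])

```text
time: 21.97
tool_pos: [0.5625, 0.178, 0.1308]
tcp_rot: [-0.122, 3.137, 0.001]
wrist_force: [0.6, 0.5, -2.2]
width: 0.668
grip_force: 54.3
```

Call:
step_arm([
  [[0, 0, 0], [0, 0, 2], 40],
  [[0, 0, 0], [0, 0, 2], 40],
  [[0, 0, 0], [0, 0, 0], 40],
])

```text
time: 22.22
tool_pos: [0.5629, 0.1783, 0.1291]
tcp_rot: [-0.123, 3.136, 0.001]
wrist_force: [-5.1, -1.7, 12.5]
width: 0.668
grip_force: 55.5
```

Call:
step_arm([
  [[0, 0, 0], [0, 0, 0], 60],
  [[0, 0, 0], [0, 0, 0], 66],
  [[0, 0, 0], [0, 0, 0], 76],
  [[0, 0, 0], [0, 0, 0], 76],
  [[0, 0, 0], [0, 0, 0], 76],
])

```text
time: 22.63
tool_pos: [0.5618, 0.1781, 0.1258]
tcp_rot: [-0.123, 3.138, 0.0]
wrist_force: [0.2, 0.1, 1.1]
width: 0.892
grip_force: 0.8
```

Call:
step_arm([
  [[0, 0, 0], [0, 0, -10], 76],
  [[0, 0, 0], [0, 0, -25], 76],
  [[0, 0, 0], [0, 0, -35], 76],
  [[0, 0, 0], [0, 0, -35], 76],
  [[0, 0, 0], [0, 0, -25], 76],
])

```text
time: 23.05
tool_pos: [0.5621, 0.1781, 0.2591]
tcp_rot: [-0.123, 3.136, 0.001]
wrist_force: [1.8, 0.5, 0.2]
width: 0.89
grip_force: 0.0
```

```bash
python3 - <<'E'
from h import *
im=snap('top'); 
for ce,a,bb in yellow('top',im):
    if 190<ce[0]<310 and 150<ce[1]<420: print(ce,a,bb,atz('top',ce,.07 if ce[1]>300 else .094).round(4))
k=calibration('wrist'); im=snap('wrist')
for ce,a,bb in yellow('wrist',im,300): print(ce,a,bb,atz('wrist',ce,.093,k).round(4))
print(case([60,-80,0])); plan([.4825,-.186,.048],down(np.pi/2+Yaw))
E
```

```text
[235.6 241.1] 107 [236, 229, 10, 15] [0.5557 0.195  0.094 ]
[261.3 389.4] 390 [379, 251, 22, 22] [ 0.4824 -0.1865  0.07  ]
[266.4 341.7] 390 [331, 256, 22, 22] [ 0.4724 -0.0622  0.07  ]
[80.7  9.5] 1459 [0, 38, 24, 80] [ 0.4783 -0.0242  0.093 ]
[229.8 314.2] 5114 [273, 191, 83, 78] [0.5628 0.18   0.093 ]
[0.5617263  0.17648458 0.        ]
turn [ 0.002  0.011 -0.001] shift [ 110.6 -357.2  160.5] norm 407.0 tcp [0.5646 0.1788 0.2625] t 23.1 F [0.8 0.1 1. ]
```

Call:
step_arm([
  [[0, 0, 0], [9.2, -15, 0], 80],
  [[0, 0, 0], [9.2, -25, 0], 80],
  [[0, 0, 0], [9.2, -35, 0], 80],
  [[0, 0, 0], [9.2, -35, 0], 80],
  [[0, 0, 0], [9.2, -35, 0], 80],
])

```text
time: 23.57
tool_pos: [0.5257, 0.0287, 0.2547]
tcp_rot: [0.125, -3.137, 0.0]
wrist_force: [0.4, 0.1, 0.9]
width: 0.941
grip_force: 0.0
```

Call:
step_arm([
  [[0, 0, 0], [9.2, -35, 0], 80],
  [[0, 0, 0], [9.2, -35, 0], 80],
  [[0, 0, 0], [9.2, -35, 0], 80],
  [[0, 0, 0], [9.2, -35, 0], 80],
  [[0, 0, 0], [9.2, -35, 0], 80],
])

```text
time: 23.98
tool_pos: [0.4935, -0.1497, 0.2548]
tcp_rot: [0.123, -3.138, -0.001]
wrist_force: [0.9, -0.8, -0.1]
width: 0.939
grip_force: 0.0
```

Call:
step_arm([
  [[0, 0, 0], [9.2, -25, 0], 80],
  [[0, 0, 0], [9, -12, 15], 80],
  [[0, 0, 0], [0, 0, 35], 80],
  [[0, 0, 0], [0, 0, 35], 80],
  [[0, 0, 0], [0, 0, 25], 80],
])

```text
time: 24.4
tool_pos: [0.4775, -0.1865, 0.1425]
tcp_rot: [0.12, -3.136, -0.002]
wrist_force: [-0.4, 0.0, -0.2]
width: 0.938
grip_force: 0.0
```

Call:
step_arm([
  [[0, 0, 0], [0, 0, 15], 80],
  [[0, 0, 0], [0, 0, 0], 80],
  [[0, 0, 0], [0, 0, 0], 80],
])

```text
time: 24.65
tool_pos: [0.4783, -0.1861, 0.1291]
tcp_rot: [0.122, -3.136, -0.003]
wrist_force: [1.0, 1.0, 0.7]
width: 0.933
grip_force: 0.0
```

```bash
python3 - <<'E'
from h import *
plan([.4825,-.186,.048],down(np.pi/2+Yaw))
k=calibration('wrist'); im=snap('wrist')
for ce,a,bb in yellow('wrist',im,300): print(ce,a,bb,atz('wrist',ce,.069,k).round(4))
plan([.4825,-.186,.048],down(np.pi/2+Yaw))
E
```

```text
turn [ 0.002 -0.003 -0.001] shift [-4.2 -0.3 27.1] norm 27.0 tcp [ 0.4783 -0.1861  0.1291] t 24.6 F [1.  1.  0.7]
[313.5 594.9] 9395 [523, 253, 117, 123] [ 0.4714 -0.0677  0.069 ]
[318.6 311. ] 13870 [241, 256, 140, 126] [ 0.4822 -0.1859  0.069 ]
turn [ 0.    -0.001 -0.001] shift [-3.1  0.3 28.6] norm 29.0 tcp [ 0.4795 -0.1865  0.1306] t 24.7 F [-0.3 -0.   0.2]
```

Jar B at (0.482, -0.186) is in line with the fingers; grasp and lift it.

Call:
step_arm([
  [[0, 0, 0], [-3, 0, 18], 80],
  [[0, 0, 0], [0, 0, 10], 80],
  [[0, 0, 0], [0, 0, 0], 80],
  [[0, 0, 0], [0, 0, 0], 40],
  [[0, 0, 0], [0, 0, 0], 40],
])

```text
time: 25.12
tool_pos: [0.483, -0.1866, 0.1034]
tcp_rot: [-0.123, 3.138, -0.001]
wrist_force: [0.3, -8.3, 3.6]
width: 0.68
grip_force: 3.7
```

Call:
step_arm([
  [[0, 0, 0], [0, 0, 0], 40],
  [[0, 0, 0], [0, 0, 0], 40],
  [[0, 0, 0], [0, 0, 0], 40],
  [[0, 0, 0], [0, 0, -8], 40],
  [[0, 0, 0], [0, 0, -15], 40],
])

```text
time: 25.53
tool_pos: [0.4802, -0.1853, 0.1236]
tcp_rot: [0.122, -3.134, -0.004]
wrist_force: [0.4, -0.1, -3.2]
width: 0.67
grip_force: 54.1
```

Call:
step_arm([
  [[0, 0, 0], [0, 0, -30], 40],
  [[0, 0, 0], [0, 0, -35], 40],
  [[0, 0, 0], [0, 0, -35], 40],
  [[0, 0, 0], [0, 0, -25], 40],
  [[0, 0, 0], [0, 0, 0], 40],
])

```text
time: 25.95
tool_pos: [0.4852, -0.1875, 0.257]
tcp_rot: [-0.123, 3.13, -0.007]
wrist_force: [1.1, -1.0, -2.2]
width: 0.667
grip_force: 54.4
```

```bash
python3 - <<'E'
from h import *
plan(case([-60,-80,72]),down(np.pi/2+Yaw)); print(read_state()['width'])
E
```

```text
turn [-0.005  0.009 -0.001] shift [ 15.  356.8 131. ] norm 380.0 tcp [ 0.4852 -0.1875  0.257 ] t 25.9 F [ 1.1 -1.  -2.2]
0.6670329487280874
```

Call:
step_arm([
  [[0, 0, 0], [1.1, 15, 0], 40],
  [[0, 0, 0], [1.1, 25, 0], 40],
  [[0, 0, 0], [1.1, 35, 0], 40],
  [[0, 0, 0], [1.1, 35, 0], 40],
  [[0, 0, 0], [1.1, 35, 0], 40],
])

```text
time: 26.37
tool_pos: [0.4632, -0.0404, 0.2477]
tcp_rot: [0.121, -3.134, -0.002]
wrist_force: [-0.1, -0.3, -2.3]
width: 0.666
grip_force: 54.6
```

Call:
step_arm([
  [[0, 0, 0], [1.1, 35, 0], 40],
  [[0, 0, 0], [1.1, 35, 0], 40],
  [[0, 0, 0], [1.1, 35, 0], 40],
  [[0, 0, 0], [1.1, 35, 0], 40],
  [[0, 0, 0], [1.1, 35, 0], 40],
])

```text
time: 26.78
tool_pos: [0.4438, 0.1334, 0.2478]
tcp_rot: [0.123, -3.134, 0.001]
wrist_force: [0.5, 0.1, -3.1]
width: 0.665
grip_force: 54.6
```

Call:
step_arm([
  [[0, 0, 0], [1, 25, 0], 40],
  [[0, 0, 0], [1, 12, 0], 40],
  [[0, 0, 0], [0, 0, 0], 40],
  [[0, 0, 0], [0, 0, 0], 40],
])

```text
time: 27.12
tool_pos: [0.4397, 0.1689, 0.2481]
tcp_rot: [0.126, -3.135, 0.002]
wrist_force: [-0.4, -0.6, -3.9]
width: 0.67
grip_force: 54.8
```

```bash
python3 - <<'E'
from h import *
plan(case([-60,-80,72]),down(np.pi/2+Yaw)); print(read_state()['width'])
k=calibration('wrist'); im=snap('wrist')
for ce,a,bb in yellow('wrist',im,300): print(ce,a,bb,atz('wrist',ce,.093,k).round(4))
E
```

```text
turn [-0.001 -0.005  0.002] shift [ -2.3  -2.  122.1] norm 122.0 tcp [0.4397 0.1689 0.2481] t 27.1 F [-0.4 -0.6 -3.9]
0.6703417390620666
[254.5  18.7] 2533 [0, 216, 44, 72] [ 0.4648 -0.0324  0.093 ]
[335.6 318.1] 16434 [235, 270, 164, 126] [0.5092 0.178  0.093 ]
```

Call:
step_arm([
  [[0, 0, 0], [-1, -1, 15], 40],
  [[0, 0, 0], [0, 0, 25], 40],
  [[0, 0, 0], [0, 0, 25], 40],
  [[0, 0, 0], [0, 0, 25], 40],
  [[0, 0, 0], [0, 0, 15], 40],
])

```text
time: 27.58
tool_pos: [0.4407, 0.1657, 0.1421]
tcp_rot: [0.12, -3.134, 0.003]
wrist_force: [-0.9, 0.5, -4.1]
width: 0.669
grip_force: 54.8
```

Call:
step_arm([
  [[0, 0, 0], [0, 0, 8], 40],
  [[0, 0, 0], [0, 0, 5], 40],
  [[0, 0, 0], [0, 0, 2], 40],
  [[0, 0, 0], [0, 0, 2], 40],
  [[0, 0, 0], [0, 0, 0], 40],
])

```text
time: 28.0
tool_pos: [0.4434, 0.1677, 0.1292]
tcp_rot: [-0.122, 3.138, 0.001]
wrist_force: [-0.7, -0.3, -3.3]
width: 0.664
grip_force: 54.8
```

Call:
step_arm([
  [[0, 0, 0], [0, 0, 0], 40],
  [[0, 0, 0], [0, 0, 0], 40],
])

```text
time: 28.17
tool_pos: [0.4434, 0.1679, 0.1295]
tcp_rot: [-0.123, 3.137, 0.001]
wrist_force: [0.7, -0.3, -3.6]
width: 0.669
grip_force: 54.8
```

Call:
step_arm([
  [[0, 0, 0], [0, 0, 2], 40],
  [[0, 0, 0], [0, 0, 1.5], 40],
  [[0, 0, 0], [0, 0, 0], 40],
])

```text
time: 28.42
tool_pos: [0.4437, 0.1681, 0.1277]
tcp_rot: [-0.123, 3.138, 0.0]
wrist_force: [-5.5, -1.7, 14.3]
width: 0.666
grip_force: 56.5
```

Call:
step_arm([
  [[0, 0, 0], [0, 0, 0], 60],
  [[0, 0, 0], [0, 0, 0], 66],
  [[0, 0, 0], [0, 0, 0], 76],
  [[0, 0, 0], [0, 0, 0], 76],
  [[0, 0, 0], [0, 0, 0], 76],
])

```text
time: 28.83
tool_pos: [0.4433, 0.1687, 0.1255]
tcp_rot: [-0.122, 3.138, 0.003]
wrist_force: [-0.4, 4.2, 0.2]
width: 0.89
grip_force: 1.8
```

Call:
step_arm([
  [[0, 0, 0], [0, 0, -10], 76],
  [[0, 0, 0], [0, 0, -25], 76],
  [[0, 0, 0], [0, 0, -35], 76],
  [[0, 0, 0], [0, 0, -35], 76],
  [[0, 0, 0], [0, 0, -25], 76],
])

```text
time: 29.25
tool_pos: [0.4435, 0.1677, 0.2585]
tcp_rot: [-0.123, 3.136, 0.001]
wrist_force: [0.9, 0.2, 0.6]
width: 0.893
grip_force: 0.0
```

```bash
python3 - <<'E'
from h import *
im=snap('top'); 
for ce,a,bb in yellow('top',im):
    if 190<ce[0]<310 and 150<ce[1]<420: print(ce,a,bb,atz('top',ce,.07 if ce[1]>300 else .094).round(4))
k=calibration('wrist'); im=snap('wrist')
for ce,a,bb in yellow('wrist',im,300): print(ce,a,bb,atz('wrist',ce,.093,k).round(4))
print(case([-60,-80,0])); plan([.473,-.0615,.048],down(np.pi/2+Yaw))
E
```

```text
[229.5 251.8] 181 [242, 222, 18, 19] [0.571  0.1673 0.094 ]
[266.4 341.7] 389 [331, 256, 22, 22] [ 0.4724 -0.0622  0.07  ]
[229.7 314. ] 5064 [273, 191, 82, 78] [0.4439 0.1695 0.093 ]
[236.3  24.8] 3192 [0, 201, 56, 69] [ 0.465  -0.0382  0.093 ]
[370.4 315.2] 3044 [280, 343, 72, 53] [0.5604 0.1796 0.093 ]
[0.44210056 0.16701444 0.        ]
turn [ 0.002  0.011 -0.001] shift [  -8.9 -231.4  159.3] norm 281.0 tcp [0.4459 0.1685 0.2613] t 29.4 F [0.6 0.6 0.5]
```

Call:
step_arm([
  [[0, 0, 0], [-1.3, -16, 0], 80],
  [[0, 0, 0], [-1.3, -25, 0], 80],
  [[0, 0, 0], [-1.3, -35, 0], 80],
  [[0, 0, 0], [-1.3, -35, 0], 80],
  [[0, 0, 0], [-1.3, -35, 0], 80],
])

```text
time: 29.77
tool_pos: [0.4599, 0.0213, 0.2544]
tcp_rot: [0.125, -3.138, 0.001]
wrist_force: [0.7, 0.2, 0.1]
width: 0.938
grip_force: 0.0
```

Call:
step_arm([
  [[0, 0, 0], [-1.3, -35, 0], 80],
  [[0, 0, 0], [-1.3, -30, 0], 80],
  [[0, 0, 0], [-1.3, -20, 15], 80],
  [[0, 0, 0], [0, 0, 35], 80],
  [[0, 0, 0], [0, 0, 35], 80],
])

```text
time: 30.18
tool_pos: [0.4724, -0.0637, 0.1705]
tcp_rot: [-0.118, 3.135, -0.002]
wrist_force: [-0.1, 0.2, -0.2]
width: 0.936
grip_force: 0.0
```

Call:
step_arm([
  [[0, 0, 0], [0, 0, 25], 80],
  [[0, 0, 0], [0, 0, 15], 80],
  [[0, 0, 0], [0, 0, 0], 80],
  [[0, 0, 0], [0, 0, 0], 80],
  [[0, 0, 0], [0, 0, 0], 80],
])

```text
time: 30.6
tool_pos: [0.4717, -0.0619, 0.1308]
tcp_rot: [-0.123, 3.138, -0.0]
wrist_force: [-0.3, 0.2, 0.7]
width: 0.937
grip_force: 0.0
```

```bash
python3 - <<'E'
from h import *
k=calibration('wrist'); im=snap('wrist')
for ce,a,bb in yellow('wrist',im,300): print(ce,a,bb,atz('wrist',ce,.069,k).round(4))
plan([.473,-.0615,.048],down(np.pi/2+Yaw))
E
```

```text
[307.9 311.3] 13696 [242, 245, 139, 126] [ 0.472  -0.0621  0.069 ]
turn [-0.001  0.002 -0.001] shift [-0.8  0.4 29.4] norm 29.0 tcp [ 0.4722 -0.062   0.1314] t 30.6 F [-0.9  0.6 -0.8]
```

Call:
step_arm([
  [[0, 0, 0], [0, 0, 18], 80],
  [[0, 0, 0], [0, 0, 11], 80],
  [[0, 0, 0], [0, 0, 0], 80],
  [[0, 0, 0], [0, 0, 0], 40],
  [[0, 0, 0], [0, 0, 0], 40],
])

```text
time: 31.07
tool_pos: [0.4716, -0.0621, 0.1017]
tcp_rot: [-0.123, 3.138, -0.001]
wrist_force: [0.2, -4.1, 4.1]
width: 0.68
grip_force: 3.4
```

Call:
step_arm([
  [[0, 0, 0], [0, 0, 0], 40],
  [[0, 0, 0], [0, 0, 0], 40],
  [[0, 0, 0], [0, 0, 0], 40],
  [[0, 0, 0], [0, 0, -8], 40],
  [[0, 0, 0], [0, 0, -15], 40],
])

```text
time: 31.48
tool_pos: [0.4688, -0.0614, 0.1224]
tcp_rot: [0.122, -3.134, -0.002]
wrist_force: [-0.6, -0.6, -3.4]
width: 0.671
grip_force: 53.9
```

Call:
step_arm([
  [[0, 0, 0], [0, 0, -30], 40],
  [[0, 0, 0], [0, 0, -35], 40],
  [[0, 0, 0], [0, 0, -35], 40],
  [[0, 0, 0], [0, 0, -25], 40],
  [[0, 0, 0], [0, 0, 0], 40],
])

```text
time: 31.9
tool_pos: [0.4741, -0.0623, 0.2556]
tcp_rot: [-0.122, 3.129, -0.003]
wrist_force: [1.3, -0.3, -1.1]
width: 0.666
grip_force: 54.2
```

Call:
step_arm([
  [[0, 0, 0], [0, 0, 0], 40],
  [[0, 0, 0], [0, 0, 0], 40],
])

```text
time: 32.07
tool_pos: [0.4699, -0.0616, 0.2477]
tcp_rot: [0.123, -3.137, -0.001]
wrist_force: [0.1, 1.2, -3.0]
width: 0.668
grip_force: 54.2
```

```bash
python3 - <<'E'
from h import *
plan(case([0,15,72]),down(np.pi/2+Yaw)); print(read_state()['width'])
E
```

```text
turn [ 0.001 -0.002 -0.001] shift [-50.3 325.1 121.7] norm 351.0 tcp [ 0.4699 -0.0616  0.2477] t 32.1 F [ 0.1  1.2 -3. ]
0.6683267342497644
```

Call:
step_arm([
  [[0, 0, 0], [-4.6, 15, 0], 40],
  [[0, 0, 0], [-4.6, 25, 0], 40],
  [[0, 0, 0], [-4.6, 35, 0], 40],
  [[0, 0, 0], [-4.6, 35, 0], 40],
  [[0, 0, 0], [-4.6, 35, 0], 40],
])

```text
time: 32.48
tool_pos: [0.4808, 0.0855, 0.2459]
tcp_rot: [0.121, -3.134, 0.001]
wrist_force: [0.6, -0.1, -3.0]
width: 0.671
grip_force: 54.4
```

Call:
step_arm([
  [[0, 0, 0], [-4.6, 35, 0], 40],
  [[0, 0, 0], [-4.6, 35, 0], 40],
  [[0, 0, 0], [-4.6, 35, 0], 40],
  [[0, 0, 0], [-4.6, 30, 0], 40],
  [[0, 0, 0], [-4.6, 20, 0], 40],
])

```text
time: 32.9
tool_pos: [0.4915, 0.243, 0.2456]
tcp_rot: [0.125, -3.134, 0.002]
wrist_force: [0.4, 0.6, -3.2]
width: 0.665
grip_force: 54.5
```

Call:
step_arm([
  [[0, 0, 0], [-4, 8, 0], 40],
  [[0, 0, 0], [0, 0, 0], 40],
  [[0, 0, 0], [0, 0, 0], 40],
  [[0, 0, 0], [0, 0, 0], 40],
])

```text
time: 33.23
tool_pos: [0.4962, 0.2477, 0.2475]
tcp_rot: [0.122, -3.136, 0.003]
wrist_force: [-0.4, 0.1, -2.2]
width: 0.67
grip_force: 54.5
```

```bash
python3 - <<'E'
from h import *
plan(case([0,-2,72]),down(np.pi/2+Yaw)); print(read_state()['width'])
snap('scene','s11.png')
E
```

```text
turn [-0.002 -0.003 -0.001] shift [  0.3   1.8 121.5] norm 122.0 tcp [0.4962 0.2477 0.2475] t 33.2 F [-0.4  0.1 -2.2]
0.6704660087656354
```

View pics/s11.png

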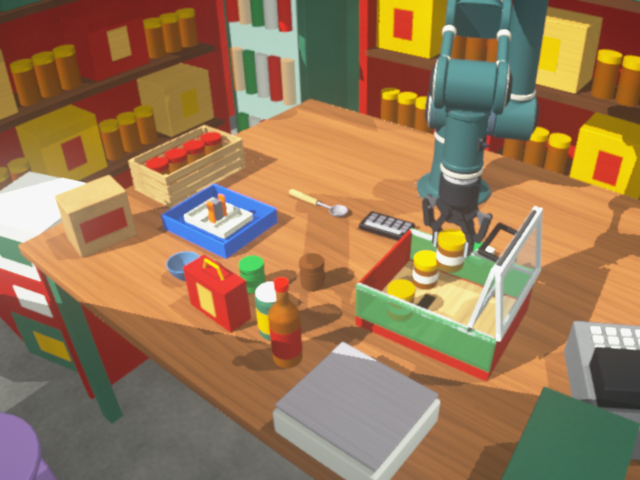

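Call:
step_arm([
  [[0, 0, 0], [0, 0, 15], 40],
  [[0, 0, 0], [0, 0, 25], 40],
  [[0, 0, 0], [0, 0, 25], 40],
  [[0, 0, 0], [0, 0, 25], 40],
  [[0, 0, 0], [0, 0, 15], 40],
])

```text
time: 33.7
tool_pos: [0.4956, 0.2469, 0.1415]
tcp_rot: [0.119, -3.136, 0.002]
wrist_force: [-0.7, -0.7, -2.9]
width: 0.669
grip_force: 54.6
```

Call:
step_arm([
  [[0, 0, 0], [0, 0, 8], 40],
  [[0, 0, 0], [0, 0, 5], 40],
  [[0, 0, 0], [0, 0, 2], 40],
  [[0, 0, 0], [0, 0, 1], 40],
  [[0, 0, 0], [0, 0, 0], 40],
])

```text
time: 34.12
tool_pos: [0.4977, 0.2493, 0.1291]
tcp_rot: [-0.122, 3.137, 0.001]
wrist_force: [-0.3, -0.4, -2.7]
width: 0.67
grip_force: 54.6
```

Call:
step_arm([
  [[0, 0, 0], [0, 0, 1], 40],
  [[0, 0, 0], [0, 0, 0], 40],
])

```text
time: 34.28
tool_pos: [0.4975, 0.2494, 0.1279]
tcp_rot: [-0.123, 3.138, 0.001]
wrist_force: [-0.4, -0.1, -3.2]
width: 0.667
grip_force: 54.6
```

Call:
step_arm([
  [[0, 0, 0], [0, 0, 2], 40],
  [[0, 0, 0], [0, 0, 1], 40],
  [[0, 0, 0], [0, 0, 0], 40],
])

```text
time: 34.53
tool_pos: [0.4977, 0.2496, 0.126]
tcp_rot: [-0.123, 3.138, 0.001]
wrist_force: [-4.1, -1.7, 7.6]
width: 0.669
grip_force: 56.0
```

Call:
step_arm([
  [[0, 0, 0], [0, 0, 0], 60],
  [[0, 0, 0], [0, 0, 0], 66],
  [[0, 0, 0], [0, 0, 0], 74],
  [[0, 0, 0], [0, 0, 0], 74],
  [[0, 0, 0], [0, 0, 0], 74],
])

```text
time: 34.95
tool_pos: [0.4969, 0.2491, 0.1239]
tcp_rot: [0.123, -3.139, 0.0]
wrist_force: [-0.2, 0.9, 0.4]
width: 0.868
grip_force: 0.0
```

Call:
step_arm([
  [[0, 0, 0], [0, 0, -10], 74],
  [[0, 0, 0], [0, 0, -25], 74],
  [[0, 0, 0], [0, 0, -35], 74],
  [[0, 0, 0], [0, 0, -35], 74],
  [[0, 0, 0], [0, 0, -35], 74],
])

```text
time: 35.37
tool_pos: [0.4954, 0.2468, 0.2636]
tcp_rot: [0.123, -3.135, 0.008]
wrist_force: [0.4, 0.2, -0.8]
width: 0.864
grip_force: 0.0
```

Call:
step_arm([
  [[0, 0, 0], [0, -20, -35], 74],
  [[0, 0, 0], [0, -25, -35], 74],
  [[0, 0, 0], [0, -15, -35], 74],
  [[0, 0, 0], [0, 0, -20], 74],
  [[0, 0, 0], [0, 0, 0], 74],
])

```text
time: 35.78
tool_pos: [0.5035, 0.1898, 0.3957]
tcp_rot: [-0.12, 3.128, 0.005]
wrist_force: [-0.3, -0.6, 0.5]
width: 0.864
grip_force: 0.0
```

Call:
step_arm([
  [[0, 0, 0], [0, 0, 0], 50],
  [[0, 0, 0], [0, 0, 0], 50],
])

```text
time: 35.95
tool_pos: [0.501, 0.19, 0.3874]
tcp_rot: [0.123, -3.138, 0.0]
wrist_force: [0.5, 0.4, -1.5]
width: 0.604
grip_force: 0.0
```

```bash
python3 - <<'E'
from h import *
k=calibration('wrist'); im=snap('wrist','w12.png')
for ce,a,bb in yellow('wrist',im,300):
    X=atz('wrist',ce,.092,k); c,s=np.cos(Yaw),np.sin(Yaw); print(ce,a,bb,X.round(4),(np.array([[c,s,0],[-s,c,0],[0,0,1]])@(X-C0)*1000).round(0))
plan(case([0,72,238]),down(np.pi/2+Yaw))
E
```

```text
[145.6 297.4] 2764 [268, 116, 59, 60] [0.4441 0.1693 0.092 ] [-58. -78.  92.]
[205.9 371.7] 2453 [344, 178, 56, 56] [0.4995 0.2512 0.092 ] [ 4. -1. 92.]
[258.3 299.9] 2178 [273, 233, 55, 51] [0.5636 0.1798 0.092 ] [ 62. -77.  92.]
turn [-0.001 -0.003 -0.   ] shift [  0.3 133.6  94.4] norm 164.0 tcp [0.5008 0.1901 0.3864] t 36.0 F [ 0.  -0.2  0.9]
```

View pics/w12.png

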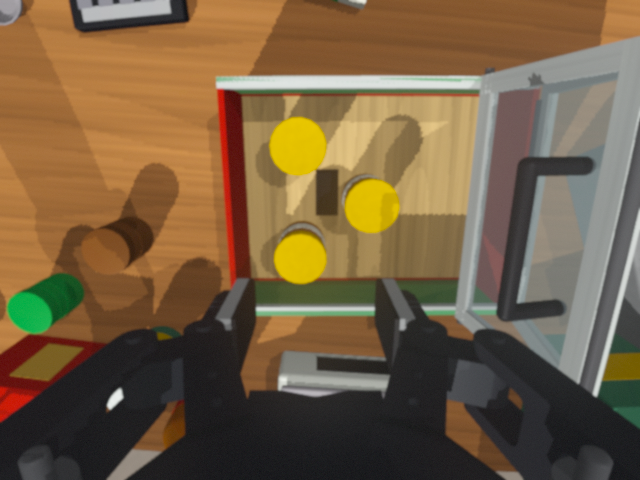

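Call:
step_arm([
  [[0, 0, 0], [0, 20, 0], 34],
  [[0, 0, 0], [0, 35, 0], 34],
  [[0, 0, 0], [0, 35, 0], 34],
  [[0, 0, 0], [0, 28, 0], 34],
  [[0, 0, 0], [0, 15, 15], 34],
])

```text
time: 36.42
tool_pos: [0.4909, 0.3263, 0.3735]
tcp_rot: [-0.127, 3.138, 0.003]
wrist_force: [0.8, 0.5, 1.6]
width: 0.399
grip_force: 0.0
```

Call:
step_arm([
  [[0, 0, 0], [0, 0, 20], 34],
  [[0, 0, 0], [0, 0, 10], 34],
  [[0, 0, 0], [0, 0, 0], 34],
  [[0, 0, 0], [0, 0, 0], 34],
])

```text
time: 36.75
tool_pos: [0.4903, 0.3221, 0.3408]
tcp_rot: [0.123, -3.135, 0.004]
wrist_force: [0.0, -0.5, 0.2]
width: 0.397
grip_force: 0.0
```

```bash
python3 - <<'E'
from h import *
plan(case([0,72,238]),down(np.pi/2+Yaw)); snap('wrist','w13.png')
E
```

```text
turn [-0.002 -0.004 -0.001] shift [ 0.3  1.2 48.8] norm 49.0 tcp [0.4903 0.3221 0.3408] t 36.8 F [ 0.  -0.5  0.2]
```

View pics/w13.png

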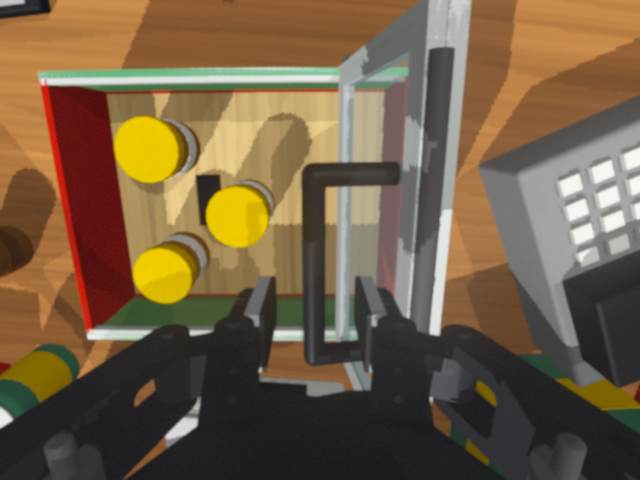

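Call:
step_arm([
  [[0, 0, 0], [0, 0.5, 25], 34],
  [[0, 0, 0], [0, 0, 15], 34],
  [[0, 0, 0], [0, 0, 8], 34],
  [[0, 0, 0], [0, 0, 0], 34],
  [[0, 0, 0], [0, 0, 0], 34],
], grip_force=45)

```text
time: 37.22
tool_pos: [0.4915, 0.3229, 0.2956]
tcp_rot: [-0.122, 3.139, 0.0]
wrist_force: [-0.1, 0.2, 0.4]
width: 0.395
grip_force: 0.0
```

Call:
step_arm([
  [[0, 0, 0], [0, 0, 0], 5],
  [[0, 0, 0], [0, 0, 0], 5],
  [[0, 0, 0], [0, 0, 0], 5],
  [[0, 0, 0], [0, 0, 0], 5],
  [[0, 0, 0], [0, 0, 0], 5],
])

```text
time: 37.63
tool_pos: [0.4921, 0.3215, 0.2969]
tcp_rot: [-0.123, 3.137, -0.005]
wrist_force: [-0.2, -6.2, 3.4]
width: 0.118
grip_force: 43.8
```

```bash
python3 - <<'E'
from h import *
plan(case([0,72,238]),down(np.pi/2+Yaw))
qs=[1.4,1.3,1.2,1.1,1.,.9,.8,.7,.6,.5,.4,.3,.2,.1,0]; P=[np.array([150-180*np.cos(q)-48*np.sin(q),112+120*np.sin(q)+48*np.cos(q)]) for q in qs]
for q,a,b in zip(qs,P,P[1:]): print(round(q,2),a.round(1),(b-a).round(1))
E
```

```text
turn [-0.003  0.002 -0.001] shift [2.  1.9 4.9] norm 6.0 tcp [0.4921 0.3215 0.2969] t 37.6 F [-0.2 -6.2  3.4]
1.4 [ 72.1 238.4] [-16.5   2.1]
1.3 [ 55.6 240.5] [-15.6   0.8]
1.2 [ 40.  241.2] [-14.5  -0.5]
1.1 [ 25.6 240.7] [-13.2  -1.8]
1.0 [ 12.4 238.9] [-11.8  -3.1]
0.9 [  0.5 235.8] [-10.4  -4.3]
0.8 [ -9.8 231.5] [-8.8 -5.5]
0.7 [-18.6 226. ] [-7.1 -6.6]
0.6 [-25.7 219.4] [-5.3 -7.7]
0.5 [-31.  211.7] [-3.5 -8.7]
0.4 [-34.5 202.9] [-1.7 -9.6]
0.3 [-36.1 193.3] [  0.2 -10.4]
0.2 [-35.9 182.9] [  2.1 -11.1]
0.1 [-33.9 171.7] [  3.9 -11.7]
```

Call:
step_arm([
  [[0, 0, 0], [0, -16, -2], 5],
  [[0, 0, 0], [0, -15.6, -0.8], 5],
  [[0, 0, 0], [0, -14.5, 0.5], 5],
  [[0, 0, 0], [0, -13.2, 1.8], 5],
  [[0, 0, 0], [0, 0, 0], 5],
])

```text
time: 38.05
tool_pos: [0.4967, 0.2625, 0.2961]
tcp_rot: [-0.122, 3.136, -0.0]
wrist_force: [4.2, -3.7, -2.4]
width: 0.119
grip_force: 46.2
```

Call:
step_arm([
  [[0, 0, 0], [0, -11.8, 3.1], 5],
  [[0, 0, 0], [0, -10.4, 4.3], 5],
  [[0, 0, 0], [0, -8.8, 5.5], 5],
  [[0, 0, 0], [0, -7.1, 6.6], 5],
  [[0, 0, 0], [0, 0, 0], 5],
])

```text
time: 38.47
tool_pos: [0.4996, 0.226, 0.277]
tcp_rot: [-0.122, 3.136, 0.002]
wrist_force: [2.5, 0.4, -1.4]
width: 0.123
grip_force: 48.6
```

Call:
step_arm([
  [[0, 0, 0], [0, -5.3, 7.7], 5],
  [[0, 0, 0], [0, -3.5, 8.7], 5],
  [[0, 0, 0], [0, -1.7, 9.6], 5],
  [[0, 0, 0], [0, 0, 0], 5],
  [[0, 0, 0], [0, 0, 0], 5],
])

```text
time: 38.88
tool_pos: [0.5006, 0.214, 0.2503]
tcp_rot: [-0.124, 3.137, -0.006]
wrist_force: [4.9, -6.6, -0.4]
width: 0.119
grip_force: 50.7
```

```bash
python3 - <<'E'
from h import *
plan(case([0,-36.1,193.3]),down(np.pi/2+Yaw)); print(read_state()['width'])
E
```

```text
turn [-0.004  0.002 -0.   ] shift [2.  1.7 3. ] norm 4.0 tcp [0.5006 0.214  0.2503] t 38.9 F [ 4.9 -6.6 -0.4]
0.11884482291270075
```

Call:
step_arm([
  [[0, 0, 0], [0, 0.2, 10.4], 5],
  [[0, 0, 0], [0, 2.1, 11.1], 5],
  [[0, 0, 0], [0, 2, 6], 5],
  [[0, 0, 0], [0, 0, 0], 5],
  [[0, 0, 0], [0, 0, 0], 5],
])

```text
time: 39.3
tool_pos: [0.5003, 0.2174, 0.2216]
tcp_rot: [-0.125, 3.137, -0.01]
wrist_force: [7.9, -8.0, -5.9]
width: 0.124
grip_force: 48.6
```

Call:
step_arm([
  [[0, 0, 0], [0, 2, 4], 5],
  [[0, 0, 0], [0, 0, 0], 5],
  [[0, 0, 0], [0, 0, 0], 5],
])

```text
time: 39.55
tool_pos: [0.5002, 0.2189, 0.2178]
tcp_rot: [-0.125, 3.137, -0.011]
wrist_force: [7.2, -10.0, -4.8]
width: 0.115
grip_force: 48.4
```

```bash
python3 - <<'E'
from h import *
plan(case([0,-30,160]),down(np.pi/2+Yaw)); print(read_state()['width'])
E
```

```text
turn [-0.007  0.001  0.001] shift [2.  2.9 3.8] norm 5.0 tcp [0.5002 0.2189 0.2178] t 39.5 F [  7.2 -10.   -4.8]
0.11525849740355297
```

Call:
step_arm([
  [[0, 0, 0], [0, 2, 2], 5],
  [[0, 0, 0], [0, 0, 2], 5],
  [[0, 0, 0], [0, 0, 0], 5],
  [[0, 0, 0], [0, 0, 0], 5],
])

```text
time: 39.88
tool_pos: [0.5002, 0.2201, 0.2149]
tcp_rot: [-0.125, 3.137, -0.014]
wrist_force: [4.9, -14.7, 3.2]
width: 0.12
grip_force: 49.1
```

Call:
step_arm([
  [[0, 0, 0], [0, 0, 3], 5],
  [[0, 0, 0], [0, 0, 2], 5],
  [[0, 0, 0], [0, 0, 0], 5],
  [[0, 0, 0], [0, 0, 0], 5],
])

```text
time: 40.22
tool_pos: [0.5004, 0.2201, 0.2146]
tcp_rot: [-0.125, 3.137, -0.014]
wrist_force: [-6.5, -19.1, 25.7]
width: 0.122
grip_force: 51.5
```

Call:
step_arm([
  [[0, 0, 0], [0, 0, -4], 5],
  [[0, 0, 0], [0, 0, 0], 36],
  [[0, 0, 0], [0, 0, 0], 36],
  [[0, 0, 0], [0, 0, 0], 36],
  [[0, 0, 0], [0, 0, 0], 36],
])

```text
time: 40.63
tool_pos: [0.4987, 0.2243, 0.2133]
tcp_rot: [0.123, -3.139, -0.0]
wrist_force: [0.1, 0.2, -0.6]
width: 0.42
grip_force: 0.0
```

Call:
step_arm([
  [[0, 0, 0], [0, 0, -10], 36],
  [[0, 0, 0], [0, 0, -25], 36],
  [[0, 0, 0], [0, 0, -40], 36],
  [[0, 0, 0], [0, 0, -40], 36],
  [[0, 0, 0], [0, 0, -40], 36],
])

```text
time: 41.05
tool_pos: [0.4982, 0.2241, 0.3703]
tcp_rot: [0.124, -3.138, 0.0]
wrist_force: [1.8, 0.8, -0.1]
width: 0.421
grip_force: 0.0
```

Call:
step_arm([
  [[0, 0, 0], [0, -15, -10], 36],
  [[0, 0, 0], [0, -5, 0], 36],
  [[0, 0, 0], [0, 0, 0], 36],
  [[0, 0, 0], [0, 0, 0], 36],
  [[0, 0, 0], [0, 0, 0], 36],
])

```text
time: 41.47
tool_pos: [0.4995, 0.204, 0.3759]
tcp_rot: [0.122, -3.135, 0.001]
wrist_force: [-0.6, -0.4, -0.2]
width: 0.42
grip_force: 0.0
```

```bash
python3 - <<'E'
from h import *
snap('scene'); a=tip_of('scene','door_handle'); snap('wrist','w14.png'); kw=calibration('wrist'); b=tip_of('wrist','door_handle')
print(a,b)
print(proj('scene',case([0,-30,160])),proj('wrist',case([0,-30,160]),kw),read_state()['tool_pos'])
if a and b: print(tri([ray('scene',a[0]['at']),ray('wrist',b[0]['at'],kw)]))
im=snap('top')
for n in ('gift_box','sauce','bowl','scoop','tea_tin'): print(n,[(np.round(r['at']).tolist()) for r in tip_of('top',n)][:1])
E
```

```text
[{'at': [252.9, 438.7], 'score': 0.91}] [{'at': [222.3, 330.7], 'score': 0.63}]
[[253.16603753 438.20881645]] [[220.4059251 334.5180622]] [0.49996152 0.20413438 0.37679192]
(array([0.49865296, 0.22050367, 0.16103451]), [np.float64(0.0022073181416789535), np.float64(0.002207318141678852)])
gift_box [[164.0, 371.0]]
sauce [[159.0, 294.0]]
bowl [[331.0, 413.0]]
scoop [[332.0, 413.0]]
tea_tin [[174.0, 323.0]]
```

View pics/w14.png

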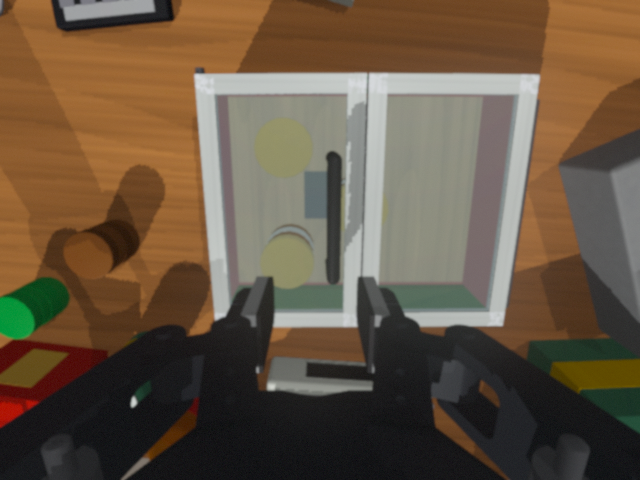

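```bash
python3 -c "
from workcell import *
print(finish_job())"
```

```text
the job is handed in; nothing more can be done
None
```

I handed the job in. By my measurements the door is closed (about 0.01 rad), the insert is right way up in the returns tray, and all three yellow-lid jars stand in the case; the judge returned no verdict.

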